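Sanitise the hanging portion pails

TASK

Take every portion pail off its hook and stand it upright on the grey lamp deck. When all of them are there and let go, tilt the joystick straight towards its green mark, well over, hold it there for five seconds to run the lamp, and let it spring back; then move all the pails upright into the peach-coloured clean tray and let go. Leave everything else on the table where it is.

Things in the scene. Friction and masses are not known exactly. Their poses are not given: they have to be found in the camera images.
- pail_yellow_mid (a point): Pail with yellow band and tab (may be absent), 172 mm tall, 0.2 kg: cup 66 mm across, 60 high; over it a rigid 8 mm wire stirrup, peak underside 32 mm above this point (hangs by it); on the peak an upright grip tab, 24 mm wide (pail's y), 12 thick (x), 50 tall, centred 61 mm above this point, clear above the hook. Point: on the axis, 86 mm above the underside; z up. Stands on its base.
- pail_red_mid (a point): Pail with red band and tab (may be absent), 172 mm tall, 0.2 kg: cup 66 mm across, 60 high; over it a rigid 8 mm wire stirrup, peak underside 32 mm above this point (hangs by it); on the peak an upright grip tab, 24 mm wide (pail's y), 12 thick (x), 50 tall, centred 61 mm above this point, clear above the hook. Point: on the axis, 86 mm above the underside; z up. Stands on its base.
- pail_blue_mid (a point): Pail with blue band and tab (may be absent), 172 mm tall, 0.2 kg: cup 66 mm across, 60 high; over it a rigid 8 mm wire stirrup, peak underside 32 mm above this point (hangs by it); on the peak an upright grip tab, 24 mm wide (pail's y), 12 thick (x), 50 tall, centred 61 mm above this point, clear above the hook. Point: on the axis, 86 mm above the underside; z up. Stands on its base.
- pail_green_mid (a point): Pail with green band and tab (may be absent), 172 mm tall, 0.2 kg: cup 66 mm across, 60 high; over it a rigid 8 mm wire stirrup, peak underside 32 mm above this point (hangs by it); on the peak an upright grip tab, 24 mm wide (pail's y), 12 thick (x), 50 tall, centred 61 mm above this point, clear above the hook. Point: on the axis, 86 mm above the underside; z up. Stands on its base.
- stand: Fixed steel rail with four hooks; origin under its middle. Rail along the stand's y, 185 mm up. Hooks at y = -165, -55, 55, 165 mm point to its -x; pails hang 52 mm before the rail. Each hook's tip, 85 mm before the rail, is 26 mm higher than where the wire rests: lift a pail 30 to 45 mm (further, the cup's rim meets the hook), then draw it 75 mm or more to -x.
- deck_in (a point): Centre of the fixed grey lamp deck's black floor, 20 mm above the table. Floor 138 mm (x) by 288 (y) in a rim 12 mm high: room for three pails in a row along y. A fixed white lamp bar 260 mm long, top about 75 mm above the table, stands along its +x edge, outside the rim; it runs while the stick is held to the green mark (no light is seen).
- tray_in (a point): Centre of the clean tray's floor (6 mm above the table). Fixed peach-coloured tray, inside 168 mm (x) by 288 mm (y), walls 19 mm higher than the floor.
- stick_box: Fixed black control box of the lamp, 85 x 85 x 60 mm, with a spring-centred joystick in the middle; origin under its centre on the table. Its +x points to the side with the green mark, which may face any way.
- stick_knob (a point): Centre of the red round knob of the stick (30 mm thick, 40 mm tall), 92 mm above the stick's pivot, which lies 55 mm above the table on the box's axis. Knob top 18 mm above this point.
- stick (a joint): Tilt of the stick (rad): positive leans towards the green mark (the box's +x); 0 centred, stops at +-0.45. Spring 0.6 Nm/rad (about 3 N at the knob for full tilt), returns by itself.
- stick_side (a joint): Tilt of the stick (rad) sideways, positive to the box's +y; same spring and stops.
- bowl: White bowl, 120 mm across, 55 mm high. Not part of the job: leave alone.
- beaker: Clear beaker, 68 mm across, 75 mm high. Not part of the job: leave alone.
- spoon: Wooden spoon lying flat. Not part of the job: leave alone.
- notepad: Paper notepad, 140 x 190 x 12 mm. Not part of the job: leave alone.
- spatula: Black spatula lying flat. Not part of the job: leave alone.

How it is judged:
By the outcome, as a careful person would: the job done as asked, in the order asked, and still so for the second after the job is handed in, with the robot touching nothing.
Of pail_yellow, pail_red, pail_blue, pail_green only 2 to 3 are there at a start; the rules pass over those that are not, and their reading is None.
At some moment in a run one of pail_yellow, pail_red, pail_blue, pail_green may be knocked a few centimetres aside while the robot is not near it.
It also fails if it takes over 210 s, if anything falls off the work surface, if the arm or the gripper's body presses on something with over 40 N, if the wrist force passes 120 N, or if a joint passes its speed limit or range.

ROBOT

A 7-joint arm with a two-finger parallel gripper is mounted at the origin on the work surface. World frame = base frame: x ahead of the robot, y to its left, z up, the work surface at z = 0. Lengths are in m, angles in rad, forces in N, time in s.
With the tool pointing down it reaches from about 0.4 to 0.85 m from the base axis. Payload 4.5 kg.
Tool frame: the origin (TCP) lies on the centre line of the jaws, within the pads' length; the fingertips stand r.tips_ahead ahead of it and the grasp point (between the pads) is the TCP (r.tips_ahead is the distance from the TCP to the fingertips, in m); z points along the fingers, y is the direction in which the jaws open and shut (so a half turn about z gives the same grasp; the last joint's range is limited). The gripper opens to 88 mm and grips with 3 to 60 N. Pads are 18 mm wide; open, the fingers measure 123 mm over their backs; the gripper's body (75 mm by 187 mm) begins 45 mm behind the grasp point.
Start: joints at [-1.297, 0.689, -0.195, 1.565, 0.157, 0.902, -0.215], TCP at [0.148, 0.607, 0.258] pointing down, gripper open.
Joint ranges: [-3.01, 3.01], [-0.46, 2.08], [-1.47, 1.51], [0.13, 2.56], [-1, 4.14], [0.04, 2.09], [-2.66, 2.66]. Speed limits (rad/s): [2.57, 2.57, 3.14, 3.14, 3.14, 3.14, 3.14].

INTERFACE

Orientations are given as a unit quaternion [x, y, z, w].
In Python, from plant import r gives the robot as it stands.
- The arm moves only by the shell command python3 -m inch 'ROWS' [FORCE]. ROWS is JSON, a list of rows, each a list of 5 numbers: the shift along the world's x, y, z in units of 25 mm (1.0 is 25 mm), then the turn about the world's z in units of 6 degrees (1.0 is 6 degrees), then the finger opening in mm, from 0 to 88.1. A call has 1 to 5 rows; each row shifts and turns the commanded pose from where the row before left it; what a row does not reach is not made up. A row lasts 1/10 s, in which the tool goes at most 50 mm and 8.59 degrees, less where a joint would pass 70% of its speed; a pose out of reach is approached as far as the arm can. A call is refused whole if a number of a shift passes 1 or a number of a turn 1, either way. A call with a gripper value outside its range is refused whole. The fingers move at their own pace and stop on an object; FORCE is the grip in N (left out, the last holds). Time passes only in rows, so rows that do not move let the fingers close. It gives the time, the measured TCP pose, the force and the opening at its end, in the units of the state.
- r.get_state(): the state, without advancing time (a new reading comes with each control period).
- r.snapshot(name): name is "scene" or "top" or "wrist"; returns a dict with "pixels" (480x640x3 uint8, red, green, blue), "range_z" (480x640 float32, m along the optical axis (not along the pixel's ray), 0 where there is no reading), "K" (3x3 intrinsics, pixels), "position" and "attitude" of the camera in the world. Camera axes: x right, y up, looking along -z (the intrinsics and any distortion apply to the point x, -y, -z); pixel columns grow to the right and rows downward; lengths in m; the calibration is good to about 2 mm. A picture is of the moment at which its call begins.
- r.finish_job(): hands the job in, once; it reports no verdict.
The state is a dict: "clock": time; "q": joint angles; "qd": joint speeds; "joint_torque": joint torques, N m; "tool_pos": TCP position; "eef_rot": TCP orientation; "contact_force": force on the tool from outside, world axes, zero at the start; "moment": the same for the moment, N m; "opening": opening from 0.0 (shut) to 1.0 (fully open).
Only numpy, scipy, OpenCV 4.12 (cv2) and the standard library are available. Lean on these libraries where they do the work, as an engineer would, in place of code of your own. Each camera call takes 0.05 s, during which the arm holds its last target. There are 200 camera calls.

## Working session

There is one attempt and no reset: what is moved stays moved. The work goes in short steps, Python scripts to look and compute and a shell command to move; the robot and the scene stay as the last step left them, time stands still between calls to the robot, and variables do not carry over. Pictures are saved under pics/ and viewed, about 12 in all and at most 16, crops included, and the job is handed in when it is done.

```bash
ls; mkdir -p pics; cat > h.py <<'E'
import numpy as np, cv2
from scipy.spatial.transform import Rotation as R
from plant import r
def snap(name, save=None):
    s=r.snapshot(name)
    if save: cv2.imwrite('pics/'+save,s['pixels'][:,:,::-1])
    return s
def att(s):
    a=np.array(s['attitude'],float)
    return a if a.shape==(3,3) else R.from_quat(a).as_matrix()
def cloud(s):
    K=np.array(s['K']);z=s['range_z'].astype(float)
    v,u=np.mgrid[0:480,0:640]
    P=np.stack([(u-K[0,2])/K[0,0]*z,-(v-K[1,2])/K[1,1]*z,-z],-1)
    W=P@att(s).T+np.array(s['position'])
    W[z==0]=np.nan
    return W
E
python3 - <<'E'
from h import *
print(r.get_state(), r.tips_ahead)
for n in ['scene','top']:
    s=snap(n,n+'1.png'); print(n,s['K'],s['position'],s['attitude'],[k for k in s if k not in('pixels','range_z')])
    np.savez(n+'1.npz',W=cloud(s),px=s['pixels'])
E
```

```text
pics
{'clock': 0.0, 'q': array([-1.29720543,  0.68999112, -0.19450888,  1.56635635,  0.15730331,
        0.90249475, -0.21512774]), 'qd': array([ 0.00025934, -0.00050707,  0.00095125, -0.00048526,  0.00018406,
        0.00104681,  0.00062636]), 'joint_torque': array([-8.20214791e-05, -5.27553070e+01, -1.26661051e+00, -1.53419030e+01,
       -5.25708112e-02,  6.73777584e-03,  1.88115719e-04]), 'tool_pos': array([0.14834302, 0.60651709, 0.25690214]), 'eef_rot': array([ 1.19580408e-01,  9.92824085e-01, -9.27925014e-04, -4.12356439e-05]), 'contact_force': array([ 0.42045599, -0.12273344, -0.19777767]), 'moment': array([-0.00320111,  0.02973749,  0.0096162 ]), 'opening': 0.9970075797527078} 0.019
scene [[463.19113717   0.         320.11060411]
 [  0.         463.19113717 240.05916791]
 [  0.           0.           1.        ]] [1.41388277 0.16991229 1.17588364] [0.21312554 0.24603856 0.71232015 0.62180586] ['K', 'position', 'attitude']
top [[475.73351674   0.         319.42054344]
 [  0.         475.73351674 232.03678557]
 [  0.           0.           1.        ]] [0.39581307 0.05236956 1.43849373] [ 0.04541752 -0.0543673  -0.70153942  0.70910076] ['K', 'position', 'attitude']
```

View pics/scene1.png

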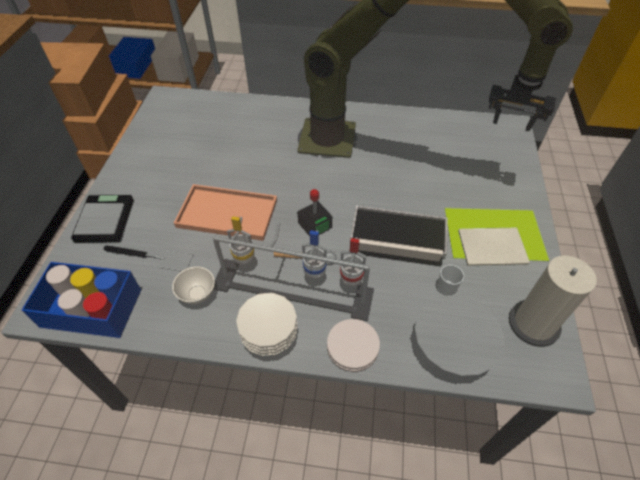

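View pics/top1.png

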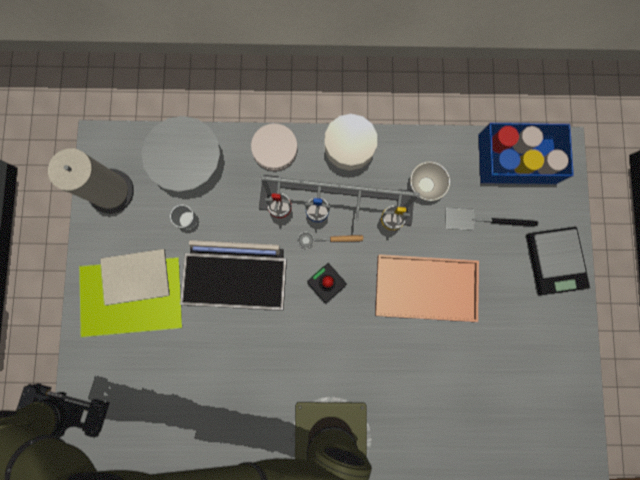

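Three pails hang on the stand: red (279,200), blue (317,207) and yellow (399,212) in the top view. Green is absent. The deck is at (233,280), the tray at (427,288), the joystick at (327,283) with its green mark up-left, and the spoon lies right in front of the pails.

```bash
cat > m.py <<'E'
from h import *
def loc(tag):
  for n in ['top','scene']:
    d=np.load(n+tag+'.npz');W=d['W'];hsv=cv2.cvtColor(d['px'],cv2.COLOR_RGB2HSV).astype(int)
    H,S,V=hsv[...,0],hsv[...,1],hsv[...,2]
    x,y,z=W[...,0],W[...,1],W[...,2]
    with np.errstate(invalid='ignore'):
      ws=(x>.3)&(x<.9)&(y>-.6)&(y<.5)
      cols=dict(red=((H<6)|(H>174))&(S>150)&(V>90),blue=(H>105)&(H<128)&(S>130)&(V>70),yellow=(H>20)&(H<32)&(S>140)&(V>80),green=(H>45)&(H<75)&(S>120)&(V>70))
      for c,m in cols.items():
        for lo,hi,t in [(.0,.045,'low'),(.045,.08,'mid'),(.08,.145,'m2'),(.145,.19,'band?'),(.19,.32,'hi')]:
          mm=m&ws&(z>lo)&(z<hi)
          nn,lab,st,_=cv2.connectedComponentsWithStats(mm.astype(np.uint8))
          for i in range(1,nn):
            if st[i,4]>=12:
              p=W[lab==i]; print(n,c,t,st[i,4],'mean',p.mean(0).round(3),'min',p.min(0).round(3),'max',p.max(0).round(3))
      yield n,W,H,S,V
def rect(pts):
    (cx,cy),(a,b),t=cv2.minAreaRect((pts*1000).astype(np.float32)); return round(cx,1),round(cy,1),round(a,1),round(b,1),round(t,1)
if __name__=='__main__':
  for n,W,H,S,V in loc('1'):
    x,y,z=W[...,0],W[...,1],W[...,2]
    with np.errstate(invalid='ignore'):
      ms=dict(peach=(H<15)&(S>80)&(S<160)&(V>120)&(x>.2)&(x<.8)&(y<-.1)&(z<.06),
        deckfloor=(V<45)&(z>.008)&(z<.032)&(x>.3)&(x<.7)&(y>.12)&(y<.5),
        box=(V<75)&(z>.045)&(z<.07)&(x>.3)&(x<.6)&(y>-.1)&(y<.12),
        rail=(z>.165)&(z<.2)&(x>.5)&(x<.9)&(S<40)&(y>-.3)&(y<.3))
      for k,m in ms.items():
        nn,lab,st,_=cv2.connectedComponentsWithStats(m.astype(np.uint8))
        if nn<2: print(n,k,'none');continue
        i=1+np.argmax(st[1:,4]);p=W[lab==i];print(n,k,st[i],rect(p[:,:2]),'z',np.percentile(p[:,2],[5,50,95]).round(3))
E
python3 m.py
python3 - <<'E'
import cv2
a=cv2.imread('pics/top1.png')[165:310,180:480];cv2.imwrite('pics/c1.png',cv2.resize(a,(800,387),interpolation=cv2.INTER_CUBIC))
E
```

```text
top red m2 316 mean [ 0.873 -0.511  0.11 ] min [ 0.843 -0.542  0.101] max [ 0.9   -0.481  0.118]
top red band? 80 mean [0.445 0.014 0.162] min [0.432 0.002 0.153] max [0.457 0.026 0.168]
top red hi 35 mean [0.663 0.153 0.223] min [0.657 0.142 0.218] max [0.668 0.162 0.227]
top blue low 18 mean [ 0.863 -0.575  0.006] min [ 0.848 -0.589  0.   ] max [ 0.874 -0.556  0.011]
top blue low 21 mean [ 0.849 -0.508  0.009] min [ 0.828 -0.519  0.002] max [ 0.864 -0.491  0.037]
top blue low 15 mean [ 0.795 -0.562  0.006] min [ 0.792 -0.575  0.001] max [ 0.802 -0.55   0.01 ]
top blue mid 31 mean [ 0.786 -0.496  0.061] min [ 0.774 -0.521  0.046] max [ 0.817 -0.481  0.078]
top blue m2 213 mean [ 0.798 -0.497  0.099] min [ 0.758 -0.598  0.088] max [ 0.899 -0.46   0.106]
top blue m2 344 mean [ 0.803 -0.51   0.11 ] min [ 0.773 -0.541  0.081] max [ 0.833 -0.48   0.118]
top blue hi 36 mean [0.651 0.044 0.223] min [0.645 0.034 0.217] max [0.656 0.055 0.228]
top yellow m2 304 mean [ 0.804 -0.577  0.11 ] min [ 0.773 -0.6    0.094] max [ 0.835 -0.551  0.118]
top yellow hi 46 mean [ 0.63  -0.173  0.222] min [
[... 1437 characters left out ...]
-0.6    0.08 ] max [ 0.837 -0.547  0.116]
scene yellow band? 13 mean [ 0.637 -0.173  0.185] min [ 0.633 -0.18   0.176] max [ 0.639 -0.162  0.189]
scene yellow hi 71 mean [ 0.637 -0.17   0.212] min [ 0.627 -0.182  0.19 ] max [ 0.642 -0.16   0.227]
scene green mid 24 mean [0.47  0.039 0.06 ] min [0.456 0.026 0.055] max [0.483 0.052 0.064]
scene peach [ 174  185  103   54 3478] (421.6, -289.2, 317.4, 213.3, 87.5) z [0.001 0.006 0.025]
scene deckfloor [374 254  13   3  18] (549.6, 236.0, 6.7, 37.4, 1.2) z [0.013 0.015 0.019]
scene box [298 202  34  28 489] (449.2, 16.2, 89.1, 84.3, 38.6) z [0.049 0.059 0.067]
scene rail [213 224 157  51 911] (662.0, -8.7, 432.1, 95.5, 84.3) z [0.168 0.187 0.192]
```

View pics/c1.png

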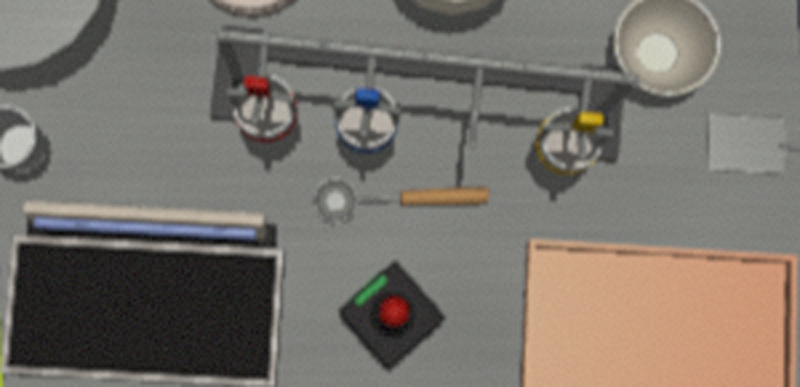

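```bash
python3 -m inch '[[0.5,-0.4,1,0.4,50],[0.9,-0.8,1,1,50],[1,-0.88,0,0,50],[1,-0.88,0,0,50],[1,-0.88,0,0,50]]' 25
python3 -m inch '[[1,-0.88,0,0,50],[1,-0.88,0,0,50],[1,-0.88,0,0,50],[1,-0.88,0,0,50],[1,-0.88,0,0,50]]'
python3 -m inch '[[1,-0.88,0,0,50],[1,-0.88,0,0,50],[1,-0.88,0,0,50],[1,-0.88,0,0,50],[1,-0.88,0,0,50]]'
python3 -m inch '[[1,-0.88,0,0,50],[1,-0.88,0,0,50],[0.5,-0.44,0,0,50],[0,0,0,0,50],[0,0,0,0,50]]'
python3 - <<'E'
from h import *
s=snap('wrist','w1.png');np.savez('wrist1.npz',W=cloud(s),px=s['pixels']);print(s['K'],s['position'],att(s).round(3),r.get_state()['tool_pos'])
E
```

```text
clock: 0.6
tool_pos: [0.2593, 0.5099, 0.3076]
eef_rot: [0.046, 0.999, -0.0, -0.0]
contact_force: [0.6, 0.8, 0.5]
opening: 0.579
clock: 1.1
tool_pos: [0.3842, 0.3999, 0.3074]
eef_rot: [0.047, 0.999, -0.0, -0.0]
contact_force: [0.1, -0.3, -0.3]
opening: 0.567
clock: 1.6
tool_pos: [0.5091, 0.2899, 0.3074]
eef_rot: [0.047, 0.999, -0.0, -0.0]
contact_force: [-0.3, 0.3, -0.3]
opening: 0.57
clock: 2.1
tool_pos: [0.5696, 0.2376, 0.3075]
eef_rot: [0.046, 0.999, 0.001, -0.001]
contact_force: [0.4, 0.2, 0.1]
opening: 0.566
[[368.39064454   0.         320.28796222]
 [  0.         368.39064454 240.30624165]
 [  0.           0.           1.        ]] [0.49731149 0.243614   0.43376798] [[ 0.092 -0.957 -0.276]
 [ 0.996  0.089  0.025]
 [ 0.    -0.277  0.961]] [0.56924498 0.2382442  0.30763401]
```

View pics/w1.png

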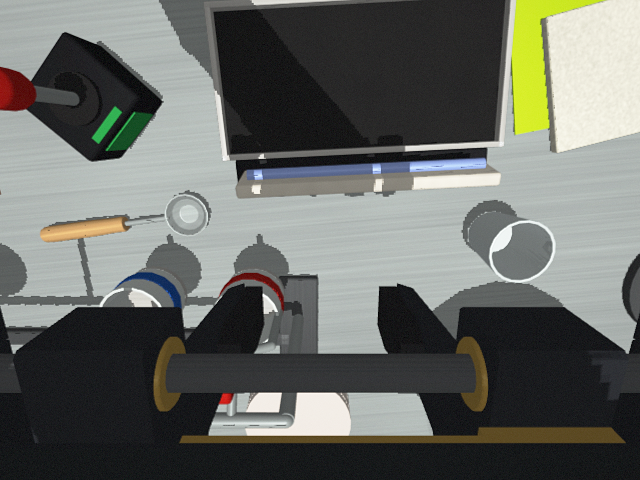

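Between the fingers the wrist camera sees the deck and lamp bar clearly, and the red-band cup at about (255,290). Its tab is hidden by the gripper, so I rely on the overhead estimate for the tabs.

```bash
python3 - <<'E'
from m import *
import sys
for n in ['top','scene']:
    d=np.load(n+'1.npz');W=d['W'];hsv=cv2.cvtColor(d['px'],cv2.COLOR_RGB2HSV).astype(int)
    H,S,V=hsv[...,0],hsv[...,1],hsv[...,2]
    for c,m in dict(red=((H<6)|(H>174)),blue=(H>105)&(H<128),yellow=(H>20)&(H<32)).items():
        with np.errstate(invalid='ignore'): m=m&(S>110)&(W[...,2]>.19)&(W[...,2]<.3)&(W[...,0]>.5)&(W[...,0]<.8)&(abs(W[...,1])<.3)
        p=W[m];top=p[p[:,2]>.217];print(n,c,len(p),rect(p[:,:2]),'top',len(top),rect(top[:,:2]),p[:,2].max().round(4))
E
python3 -m inch '[[1,-0.84,0,0,50],[1,-0.84,0,0,50],[1,-0.84,0,0,50],[0.82,-0.84,0,0,50],[0,0,0,0,50]]'
```

```text
top red 56 (662.3, 153.3, 23.6, 12.4, 89.0) top 44 (661.9, 153.2, 11.7, 23.7, 3.9) 0.2272
top blue 48 (651.8, 44.7, 21.8, 11.1, 82.9) top 37 (651.8, 44.8, 21.5, 11.1, 82.9) 0.2281
top yellow 62 (630.8, -173.5, 21.9, 12.8, 85.2) top 40 (630.6, -173.9, 21.3, 12.2, 77.6) 0.2277
scene red 81 (665.6, 155.5, 21.4, 15.6, 79.8) top 37 (665.6, 155.3, 21.0, 15.6, 79.8) 0.2263
scene blue 71 (655.2, 46.0, 20.6, 13.3, 77.4) top 35 (654.0, 46.5, 21.1, 11.7, 83.7) 0.2261
scene yellow 71 (634.3, -171.0, 23.4, 13.1, 83.7) top 31 (634.3, -171.0, 23.4, 13.1, 83.7) 0.227
clock: 2.65
tool_pos: [0.6681, 0.1493, 0.3073]
eef_rot: [0.048, 0.999, -0.001, 0.001]
contact_force: [-0.0, 0.2, -0.6]
opening: 0.571
```

```bash
python3 -m inch '[[-0.16,0.2,-1,0,50],[0,0,-1,0,50],[0,0,-1,0,50],[0,0,-0.8,0,50],[0,0,-0.3,0,50]]'
python3 -m inch '[[0,0,0,0,20],[0,0,0,0,15],[0,0,0,0,15],[0,0,0,0,15],[0,0,0,0,15]]' 25
```

```text
clock: 3.15
tool_pos: [0.6596, 0.1597, 0.2032]
eef_rot: [0.045, 0.999, 0.0, -0.002]
contact_force: [-0.1, -0.8, -0.3]
opening: 0.566
clock: 3.65
tool_pos: [0.6631, 0.1563, 0.2066]
eef_rot: [0.047, 0.999, -0.0, 0.001]
contact_force: [-0.9, -2.6, 5.1]
opening: 0.269
```

```bash
python3 -m inch '[[0,0,0.5,0,15],[0,0,0.5,0,15],[0,0,0.5,0,15],[0,0,0,0,15],[0,0,0,0,15]]' 30
python3 -m inch '[[-0.5,0.05,0,0,15],[-0.8,0.08,0,0,15],[-0.8,0.08,0,0,15],[-0.8,0.08,0,0,15],[-0.8,0.08,0,0,15]]'
```

```text
clock: 4.15
tool_pos: [0.6625, 0.1573, 0.2432]
eef_rot: [0.047, 0.999, 0.0, 0.0]
contact_force: [-0.0, -0.9, -3.7]
opening: 0.267
clock: 4.65
tool_pos: [0.5687, 0.1663, 0.2421]
eef_rot: [0.047, 0.999, -0.0, -0.001]
contact_force: [0.2, 0.4, -2.0]
opening: 0.269
```

```bash
python3 -m inch '[[-0.2,0.2,1,0,15],[-0.5,0.9,0.2,0,15],[-0.5,1,0,0,15],[-0.5,1,0,0,15],[-0.5,1,0,0,15]]'
python3 -m inch '[[-0.5,1,0,0,15],[-0.5,1,0,0,15],[-0.5,1,0,0,15],[-0.5,0.8,0,0,15],[-0.4,0.4,0,0,15]]'
python3 -m inch '[[0,0,0,0,15],[0,0,0,0,15],[0,0,0,0,15],[0,0,-0.8,0,15],[0,0,-0.8,0,15]]'
python3 - <<'E'
from h import *
s=snap('top','t2.png');np.savez('top2.npz',W=cloud(s),px=s['pixels']);s=snap('scene','s2.png');np.savez('scene2.npz',W=cloud(s),px=s['pixels']);print(r.get_state()['tool_pos'])
E
```

```text
clock: 5.15
tool_pos: [0.514, 0.2696, 0.2723]
eef_rot: [0.047, 0.999, -0.0, -0.001]
contact_force: [0.8, -1.0, -3.4]
opening: 0.271
clock: 5.65
tool_pos: [0.4531, 0.3761, 0.2722]
eef_rot: [0.045, 0.999, 0.0, -0.001]
contact_force: [0.1, -0.2, -2.3]
opening: 0.268
clock: 6.15
tool_pos: [0.4566, 0.3727, 0.2328]
eef_rot: [0.048, 0.999, 0.0, 0.001]
contact_force: [0.0, 0.2, -2.4]
opening: 0.268
[0.45469256 0.37104948 0.23043902]
```

View pics/s2.png

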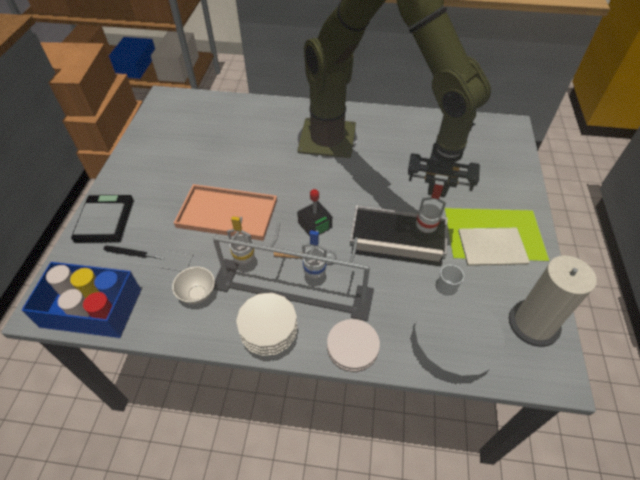

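The red pail hangs upright over the left end of the deck, around (430,215), and blue and yellow are still on their hooks. I'm lowering it now.

```bash
python3 -m inch '[[-0.15,0.4,-0.8,0,15],[0,0,-0.8,0,15],[0,0,-0.5,0,15],[0,0,-0.2,0,15],[0,0,-0.1,0,15]]'
python3 -m inch '[[0,0,0,0,15],[0,0,0,0,15],[0,0,0,0,15]]'
```

```text
clock: 6.75
tool_pos: [0.4525, 0.3826, 0.1754]
eef_rot: [0.048, 0.999, -0.001, 0.001]
contact_force: [-4.9, -8.2, 29.2]
opening: 0.264
clock: 7.05
tool_pos: [0.4523, 0.3825, 0.1756]
eef_rot: [0.048, 0.999, -0.0, 0.001]
contact_force: [-2.1, -4.0, 11.4]
opening: 0.272
```

```bash
python3 -m inch '[[0,0,0.1,0,15],[0,0,0,0,30],[0,0,0,0,44],[0,0,0,0,44],[0,0,0.8,0,44]]'
python3 -m inch '[[0,0,1,0,44],[0,0,1,0,50],[0,0,1,0,50],[0,0,1,0,50],[0.9,-0.9,0.3,0,50]]'
python3 -m inch '[[0.9,-1,0,0,50],[0.9,-1,0,0,50],[0.8,-1,0,0,50],[0.8,-1,0,0,50],[0.6,-1,0,0,50]]'
python3 - <<'E'
from h import *
import m
for n in ['top','scene']:
    s=snap(n,n+'3.png');np.savez(n+'3.npz',W=cloud(s),px=s['pixels'])
for _ in m.loc('3'): pass
print(r.get_state()['tool_pos'])
E
```

```text
clock: 7.55
tool_pos: [0.4501, 0.3828, 0.1933]
eef_rot: [0.046, 0.999, -0.002, -0.002]
contact_force: [0.0, 0.0, -0.6]
opening: 0.502
clock: 8.05
tool_pos: [0.4711, 0.3669, 0.3059]
eef_rot: [0.042, 0.999, 0.004, 0.0]
contact_force: [1.3, 0.7, 0.5]
opening: 0.564
clock: 8.55
tool_pos: [0.5749, 0.2351, 0.3026]
eef_rot: [0.047, 0.999, 0.0, 0.0]
contact_force: [0.7, -0.2, -0.7]
opening: 0.566
top red m2 316 mean [ 0.873 -0.511  0.11 ] min [ 0.844 -0.541  0.098] max [ 0.899 -0.482  0.117]
top red band? 82 mean [0.445 0.014 0.161] min [0.432 0.002 0.151] max [0.457 0.026 0.17 ]
top red hi 27 mean [0.452 0.378 0.193] min [0.448 0.367 0.19 ] max [0.456 0.389 0.199]
top blue low 23 mean [ 0.85  -0.51   0.006] min [ 0.826 -0.522  0.   ] max [ 0.864 -0.491  0.041]
top blue low 19 mean [ 0.795 -0.563  0.005] min [ 0.791 -0.575  0.001] max [ 0.801 -0.551  0.01 ]
top blue mid 23 mean [ 0.777 -0.503  0.068] min [ 0.774 -0.521  0.049] max [ 0.784 -0.491  0.079]
top blue m2 226 mean [ 0.797 -0.499  0.098] min [ 0.758 -0.599  0.085] max [ 0.899 -0.46   0.108]
top blue m2 346 mean [ 0.803 -0.51   0.11 
[... 1743 characters left out ...]
55 0.047 0.222] min [0.647 0.036 0.218] max [0.661 0.058 0.227]
scene yellow mid 42 mean [ 0.827 -0.564  0.072] min [ 0.812 -0.578  0.059] max [ 0.836 -0.549  0.08 ]
scene yellow m2 23 mean [ 0.66  -0.159  0.086] min [ 0.646 -0.183  0.083] max [ 0.667 -0.142  0.094]
scene yellow m2 396 mean [ 0.811 -0.572  0.106] min [ 0.765 -0.6    0.081] max [ 0.838 -0.546  0.114]
scene yellow band? 14 mean [ 0.638 -0.173  0.186] min [ 0.634 -0.18   0.18 ] max [ 0.642 -0.165  0.19 ]
scene yellow hi 65 mean [ 0.637 -0.17   0.213] min [ 0.625 -0.18   0.194] max [ 0.644 -0.161  0.227]
scene green mid 24 mean [0.47  0.04  0.061] min [0.455 0.027 0.054] max [0.484 0.052 0.065]
[0.57664007 0.23067347 0.30228449]
```

View pics/top3.png

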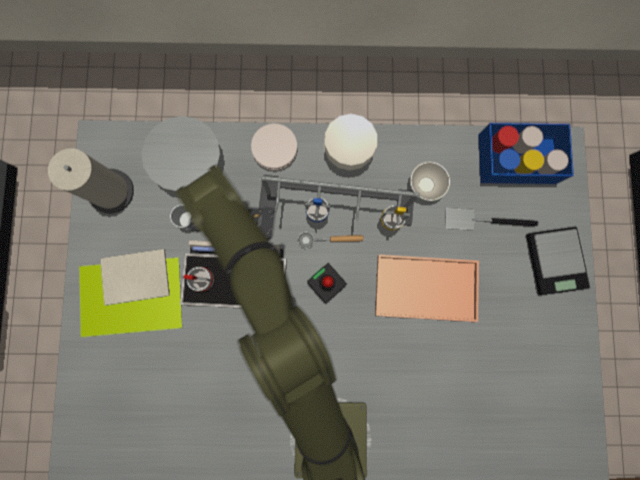

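Red stands upright on the deck at (.454,.379), with its tab top at 0.193 m as it should be. Next is blue.

```bash
cat > tabs.py <<'E'
from m import *
def tabs(tag,show=True):
  out={}
  for n in ['top','scene']:
    s=snap(n,f'{n}{tag}.png');W=cloud(s);hsv=cv2.cvtColor(s['pixels'],cv2.COLOR_RGB2HSV).astype(int)
    H,S,V=hsv[...,0],hsv[...,1],hsv[...,2];x,y,z=[W[...,i] for i in range(3)]
    for c,m in dict(red=((H<6)|(H>174)),blue=(H>105)&(H<128),yellow=(H>20)&(H<32),knob=((H<6)|(H>174))).items():
      with np.errstate(invalid='ignore'):
        kn=np.hypot(x-.455,y-.025)<.06
        m=m&(S>110)&(V>60)&(z>.13)&(z<.45)&(x>.25)&(x<.8)&(abs(y)<.6)&(kn if c=='knob' else ~kn)
      nn,lab,st,_=cv2.connectedComponentsWithStats(m.astype(np.uint8))
      for i in range(1,nn):
        if st[i,4]<10: continue
        p=W[lab==i];t=p[p[:,2]>p[:,2].max()-.012];print(n,c,len(p),'centre',p.mean(0).round(4),rect(t[:,:2]),'ztop',p[:,2].max().round(3))
  print('tcp',r.get_state()['tool_pos'].round(4))
E
python3 -m inch '[[0.5,-1,0,0,50],[0.5,-1,0,0,50],[0.5,-1,0,0,50],[0.5,-1,0,0,50],[0.4,-1,0,0,50]]'
python3 -m inch '[[0.4,-1,0,0,50],[0.25,-1,0,0,50],[0,-0.4,0,0,50],[0,0,0,0,50],[0,0,0,0,50]]'
python3 -c "from tabs import *; tabs('4')"
```

```text
clock: 9.15
tool_pos: [0.6339, 0.1117, 0.3026]
eef_rot: [0.046, 0.999, 0.0, -0.0]
contact_force: [-0.4, -0.1, 0.7]
opening: 0.569
clock: 9.65
tool_pos: [0.6494, 0.0537, 0.3028]
eef_rot: [0.046, 0.999, 0.001, -0.0]
contact_force: [1.5, 0.9, -0.1]
opening: 0.567
top red 48 centre [0.4513 0.3768 0.1886] (451.1, 378.3, 10.6, 23.6, 0.6) ztop 0.196
top yellow 65 centre [ 0.6296 -0.1728  0.2155] (630.6, -173.5, 21.8, 11.1, 82.5) ztop 0.234
top knob 31 centre [0.4427 0.0215 0.1602] (443.3, 22.2, 24.5, 9.0, 14.3) ztop 0.166
scene red 79 centre [0.4569 0.3806 0.1752] (454.9, 381.2, 18.1, 14.1, 83.1) ztop 0.194
scene blue 81 centre [0.6582 0.0467 0.2091] (656.0, 47.3, 21.6, 11.2, 76.6) ztop 0.226
scene yellow 83 centre [ 0.6366 -0.1706  0.2072] (633.5, -170.4, 13.8, 21.7, 2.5) ztop 0.225
scene knob 19 centre [0.4594 0.0173 0.1443] (460.3, 18.0, 6.2, 18.2, 8.3) ztop 0.151
tcp [0.6494 0.054  0.3029]
```

```bash
python3 -m inch '[[0.15,-0.3,-1,0,50],[0,0,-1,0,50],[0,0,-1,0,50],[0,0,-0.7,0,50],[0,0,-0.2,0,50]]' 30
python3 -m inch '[[0,0,0,0,50],[0,0,0,0,15],[0,0,0,0,15],[0,0,0,0,15],[0,0,0,0,15]]' 
python3 -m inch '[[0,0,0,0,15],[0,0,0.5,0,15],[0,0,0.5,0,15],[0,0,0.5,0,15],[0,0,0,0,15]]' 
python3 -m inch '[[0,0,0,0,15],[-0.5,0.05,0,0,15],[-0.8,0.08,0,0,15],[-0.8,0.08,0,0,15],[-0.8,0.08,0,0,15]]'
```

```text
clock: 10.25
tool_pos: [0.6522, 0.0455, 0.2032]
eef_rot: [0.045, 0.999, 0.0, -0.002]
contact_force: [-0.2, 1.2, -0.1]
opening: 0.568
clock: 10.75
tool_pos: [0.6542, 0.0449, 0.2062]
eef_rot: [0.046, 0.999, 0.001, 0.001]
contact_force: [-0.3, 1.1, 2.2]
opening: 0.263
clock: 11.25
tool_pos: [0.6551, 0.0438, 0.2454]
eef_rot: [0.047, 0.999, 0.0, 0.002]
contact_force: [0.7, -0.3, -1.6]
opening: 0.267
clock: 11.75
tool_pos: [0.5799, 0.051, 0.2421]
eef_rot: [0.047, 0.999, -0.0, -0.001]
contact_force: [-0.8, 0.2, -2.2]
opening: 0.266
```

```bash
python3 -m inch '[[-0.8,0.1,0,0,15],[0,0.4,1,0,15],[0,1,0.2,0,15],[0,1,0,0,15],[-0.3,1,0,0,15]]'
python3 -m inch '[[-0.6,1,0,0,15],[-0.8,1,0,0,15],[-0.8,1,0,0,15],[-0.8,1,0,0,15],[-0.6,1,0,0,15]]'
python3 -m inch '[[-0.3,0.7,0,0,15],[0,0,0,0,15],[0,0,0,0,15],[0,0,-0.5,0,15],[0,0,-0.5,0,15]]'
python3 -c "from tabs import *; tabs('5')"
```

```text
clock: 12.25
tool_pos: [0.5541, 0.1392, 0.2726]
eef_rot: [0.047, 0.999, 0.0, 0.0]
contact_force: [-0.5, 0.5, -1.3]
opening: 0.27
clock: 12.75
tool_pos: [0.4619, 0.2643, 0.2723]
eef_rot: [0.046, 0.999, -0.0, -0.001]
contact_force: [0.8, -0.0, -1.4]
opening: 0.266
clock: 13.25
tool_pos: [0.4574, 0.2792, 0.2475]
eef_rot: [0.048, 0.999, -0.0, 0.001]
contact_force: [0.7, -0.4, -2.0]
opening: 0.268
top yellow 62 centre [ 0.6299 -0.1725  0.2155] (631.0, -174.6, 22.2, 11.4, 80.4) ztop 0.227
top knob 91 centre [0.4442 0.014  0.1614] (444.3, 14.1, 24.1, 24.1, 0.7) ztop 0.17
scene red 80 centre [0.4568 0.3806 0.1747] (454.3, 381.2, 13.3, 18.3, 5.2) ztop 0.194
scene blue 88 centre [0.4609 0.2779 0.2445] (461.6, 277.7, 20.3, 11.5, 86.1) ztop 0.266
scene yellow 82 centre [ 0.6365 -0.1707  0.2072] (633.8, -170.5, 23.7, 10.2, 79.4) ztop 0.227
scene knob 76 centre [0.4532 0.0171 0.155 ] (449.2, 15.2, 23.6, 23.3, 37.6) ztop 0.168
tcp [0.4562 0.2784 0.2462]
```

```bash
python3 -m inch '[[-0.25,0.4,-0.7,0,15],[0,0,-0.8,0,15],[0,0,-0.7,0,15],[0,0,-0.4,0,15],[0,0,-0.2,0,15]]'
python3 -m inch '[[0,0,0,0,15],[0,0,0,0,15]]'
```

```text
clock: 13.85
tool_pos: [0.4503, 0.2903, 0.1772]
eef_rot: [0.047, 0.999, -0.0, -0.0]
contact_force: [-0.4, 0.3, -1.6]
opening: 0.271
clock: 14.05
tool_pos: [0.4505, 0.2912, 0.1784]
eef_rot: [0.047, 0.999, 0.0, 0.001]
contact_force: [0.3, 0.7, -1.2]
opening: 0.269
```

```bash
python3 -m inch '[[0,0,-0.12,0,15],[0,0,0,0,15],[0,0,0,0,15]]'
```

```text
clock: 14.35
tool_pos: [0.4501, 0.2913, 0.175]
eef_rot: [0.047, 0.999, 0.0, 0.0]
contact_force: [0.4, 0.2, -0.9]
opening: 0.272
```

```bash
python3 -m inch '[[0,0,-0.1,0,15],[0,0,0,0,15],[0,0,0,0,30],[0,0,0,0,44],[0,0,0.3,0,44]]'
python3 -m inch '[[0,0,0.9,0,44],[0,0,1,0,44],[0,0,1,0,50],[0,0,1,0,50],[0.8,-0.8,0.8,0,50]]'
python3 -m inch '[[0.9,-1,0,0,50],[0.9,-1,0,0,50],[0.9,-1,0,0,50],[0.9,-1,0,0,50],[0.8,-1,0,0,50]]'
python3 -m inch '[[0.7,-1,0,0,50],[0.7,-1,0,0,50],[0.6,-1,0,0,50],[0.3,-1,0,0,50],[0.2,-1,0,0,50]]'
python3 -m inch '[[0,-1,0,0,50],[0,-1,0,0,50],[0,-1,0,0,50],[0,-1,0,0,50],[0,-1,0,0,50]]'
python3 -m inch '[[0,-1,0,0,50],[0,-1,0,0,50],[0,-0.5,0,0,50],[0,0,0,0,50],[0,0,0,0,50]]'
python3 -c "from tabs import *; tabs('6')"
```

```text
clock: 14.85
tool_pos: [0.4495, 0.2906, 0.1792]
eef_rot: [0.047, 0.999, -0.001, -0.001]
contact_force: [0.2, -0.8, 0.8]
opening: 0.487
clock: 15.35
tool_pos: [0.4677, 0.2746, 0.2993]
eef_rot: [0.043, 0.999, 0.002, -0.0]
contact_force: [0.6, 2.0, -0.5]
opening: 0.567
clock: 15.85
tool_pos: [0.5808, 0.1447, 0.2975]
eef_rot: [0.047, 0.999, 0.0, 0.0]
contact_force: [0.3, -0.2, -0.1]
opening: 0.573
clock: 16.35
tool_pos: [0.6428, 0.0198, 0.2972]
eef_rot: [0.047, 0.999, 0.0, -0.0]
contact_force: [-0.7, 0.4, -0.1]
opening: 0.568
clock: 16.85
tool_pos: [0.6421, -0.105, 0.2974]
eef_rot: [0.047, 0.999, 0.0, -0.0]
contact_force: [-0.5, -0.3, -0.5]
opening: 0.567
clock: 17.35
tool_pos: [0.6425, -0.1649, 0.2973]
eef_rot: [0.046, 0.999, 0.001, -0.0]
contact_force: [0.2, 0.5, 0.3]
opening: 0.568
top red 46 centre [0.4514 0.3764 0.1887] (451.0, 378.4, 10.8, 21.3, 0.7) ztop 0.198
top blue 38 centre [0.4477 0.2894 0.1889] (448.0, 290.2, 8.1, 20.9, 1.4) ztop 0.198
top yellow 64 centre [ 0.6292 -0.1728  0.2167] (630.7, -174.3, 21.9, 12.2, 80.1) ztop 0.23
top knob 94 centre [0.4438 0.0141 0.1605] (444.3, 14.1, 24.1, 24.2, 0.7) ztop 0.17
scene red 81 centre [0.457  0.3807 0.1745] (455.2, 381.0, 18.0, 12.6, 88.5) ztop 0.194
scene blue 62 centre [0.4522 0.2926 0.1769] (448.4, 291.7, 15.6, 17.1, 7.5) ztop 0.192
scene yellow 76 centre [ 0.6374 -0.1705  0.2055] (636.0, -169.6, 16.5, 8.8, 86.3) ztop 0.225
scene knob 77 centre [0.4537 0.0171 0.1553] (450.8, 15.8, 26.3, 22.5, 34.5) ztop 0.167
tcp [ 0.6427 -0.164   0.2974]
```

View pics/scene6.png

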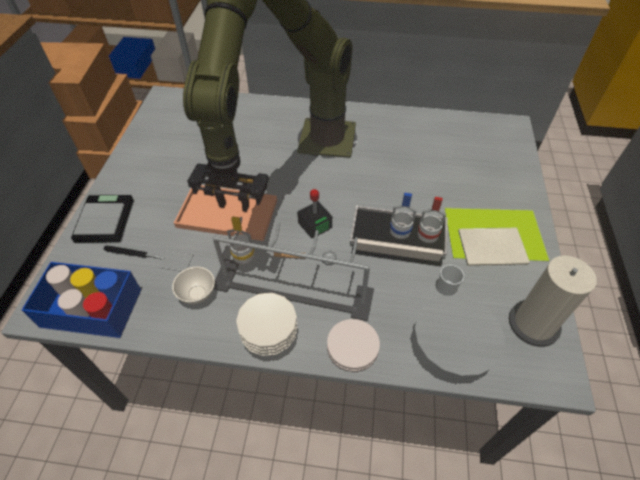

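Red and blue stand upright on the deck at (430,220) and (402,222), and the gripper is above yellow.

```bash
python3 -m inch '[[-0.38,-0.32,-0.8,0,50],[0,0,-1,0,50],[0,0,-1,0,50],[0,0,-0.7,0,50],[0,0,-0.2,0,50]]' 30
python3 -m inch '[[0,0,0,0,50],[0,0,0,0,15],[0,0,0,0,15],[0,0,0,0,15],[0,0,0,0,15]]' 
python3 -m inch '[[0,0,0,0,15],[0,0,0.5,0,15],[0,0,0.5,0,15],[0,0,0.5,0,15],[0,0,0,0,15]]' 
python3 -m inch '[[0,0,0,0,15],[-0.5,0.05,0,0,15],[-0.8,0.08,0,0,15],[-0.8,0.08,0,0,15],[-0.8,0.08,0,0,15]]'
```

```text
clock: 17.95
tool_pos: [0.6319, -0.1724, 0.2028]
eef_rot: [0.045, 0.999, 0.001, -0.002]
contact_force: [-0.5, -0.6, 0.4]
opening: 0.568
clock: 18.45
tool_pos: [0.6334, -0.1737, 0.2056]
eef_rot: [0.046, 0.999, 0.0, 0.001]
contact_force: [-0.1, 0.6, 2.6]
opening: 0.264
clock: 18.95
tool_pos: [0.6343, -0.1748, 0.2449]
eef_rot: [0.047, 0.999, -0.0, 0.002]
contact_force: [0.4, 0.6, -2.3]
opening: 0.267
clock: 19.45
tool_pos: [0.5592, -0.167, 0.2416]
eef_rot: [0.047, 0.999, 0.0, -0.001]
contact_force: [-0.5, -0.5, -1.9]
opening: 0.269
```

```bash
python3 -m inch '[[-0.5,0.05,0,0,15],[0,0.4,1,0,15],[0,1,0.2,0,15],[0,1,0,0,15],[0,1,0,0,15]]'
python3 -m inch '[[0,1,0,0,15],[0,1,0,0,15],[0,1,0,0,15],[0,1,0,0,15],[0,1,0,0,15]]'
python3 -m inch '[[-0.3,1,0,0,15],[-0.7,1,0,0,15],[-0.8,1,0,0,15],[-0.8,1,0,0,15],[-0.8,0.9,0,0,15]]'
python3 -m inch '[[-0.5,0.3,0,0,15],[0,0,0,0,15],[0,0,0,0,15],[0,0,-0.5,0,15],[0,0,-0.5,0,15]]'
python3 -c "from tabs import *; tabs('7')"
```

```text
clock: 19.95
tool_pos: [0.5476, -0.0801, 0.2721]
eef_rot: [0.047, 0.999, 0.0, -0.0]
contact_force: [0.2, -0.2, -2.1]
opening: 0.274
clock: 20.45
tool_pos: [0.5474, 0.045, 0.2717]
eef_rot: [0.047, 0.999, -0.0, -0.001]
contact_force: [0.5, -0.3, -2.7]
opening: 0.268
clock: 20.95
tool_pos: [0.4618, 0.1677, 0.2719]
eef_rot: [0.046, 0.999, 0.0, -0.0]
contact_force: [-0.3, 0.1, -3.2]
opening: 0.267
clock: 21.45
tool_pos: [0.4524, 0.1723, 0.2471]
eef_rot: [0.048, 0.999, -0.0, 0.001]
contact_force: [-0.2, -0.8, -1.7]
opening: 0.273
top red 46 centre [0.4513 0.377  0.1896] (451.0, 379.1, 10.5, 21.4, 0.1) ztop 0.2
top blue 15 centre [0.4474 0.293  0.2107] (442.0, 265.1, 2.6, 0.0, -162.1) ztop 0.336
top knob 91 centre [0.4442 0.014  0.161 ] (444.1, 13.3, 23.9, 23.9, 27.6) ztop 0.17
scene red 78 centre [0.457  0.3806 0.1754] (455.5, 380.9, 16.4, 17.3, 30.9) ztop 0.195
scene blue 72 centre [0.4528 0.2923 0.1756] (449.8, 293.1, 17.4, 11.5, 56.4) ztop 0.195
scene yellow 116 centre [0.4552 0.1715 0.2445] (453.4, 171.6, 11.3, 23.5, 7.6) ztop 0.273
scene knob 74 centre [0.4541 0.017  0.1555] (450.6, 17.6, 21.9, 22.8, 57.1) ztop 0.168
tcp [0.4509 0.1719 0.246 ]
```

```bash
python3 -m inch '[[-0.2,0.7,0,0,15],[0,0.4,-0.9,0,15],[0,0,-0.9,0,15],[0,0,-0.7,0,15],[0,0,-0.3,0,15]]'
python3 -m inch '[[0,0,-0.1,0,15],[0,0,0,0,15],[0,0,0,0,15]]'
```

```text
clock: 22.05
tool_pos: [0.446, 0.2005, 0.1762]
eef_rot: [0.047, 0.999, -0.001, -0.0]
contact_force: [-0.3, 0.6, -2.5]
opening: 0.269
clock: 22.35
tool_pos: [0.4462, 0.2017, 0.1755]
eef_rot: [0.047, 0.999, 0.0, 0.001]
contact_force: [0.3, 0.8, -2.2]
opening: 0.27
```

```bash
python3 -m inch '[[0,0,-0.11,0,15],[0,0,0,0,15],[0,0,0,0,30],[0,0,0,0,44],[0,0,0.3,0,44]]'
python3 -m inch '[[0,0,0.9,0,44],[0,0,1,0,44],[0,0,1,0,50],[0,-0.8,0.8,0,50],[0,-1,0,0,60]]'
python3 -m inch '[[0,-1,0,0.9,60],[0,-1,0,1,60],[0,-1,0,1,60],[0,-1,0,1,60],[0,-1,0,1,60]]'
python3 -m inch '[[0,-0.5,0,1,60],[0,0,0,1,60],[0,0,0,0.7,60],[0,0,0,0,60],[0,0,0,0,60]]'
python3 -c "
from tabs import *; tabs('8'); s=r.get_state(); print(s['q'].round(2), s['eef_rot'].round(3),R.from_quat(s['eef_rot']).as_matrix()[:,1].round(3))
s=snap('wrist','w8.png')"
```

```text
clock: 22.85
tool_pos: [0.4451, 0.2014, 0.1794]
eef_rot: [0.047, 0.999, -0.0, -0.001]
contact_force: [-0.6, 0.4, -0.9]
opening: 0.492
clock: 23.35
tool_pos: [0.4468, 0.158, 0.2749]
eef_rot: [0.045, 0.999, 0.002, 0.003]
contact_force: [0.9, -0.9, -0.5]
opening: 0.632
clock: 23.85
tool_pos: [0.4453, 0.0305, 0.2725]
eef_rot: [-0.21, 0.978, -0.0, 0.0]
contact_force: [-0.1, -0.7, 0.4]
opening: 0.682
clock: 24.35
tool_pos: [0.4454, 0.019, 0.2723]
eef_rot: [-0.343, 0.939, -0.0, 0.0]
contact_force: [0.3, 0.5, 0.3]
opening: 0.683
top red 48 centre [0.4514 0.3764 0.1885] (451.0, 378.2, 10.5, 23.1, 0.5) ztop 0.198
top blue 35 centre [0.4477 0.2902 0.1908] (448.0, 290.2, 8.1, 21.2, 0.9) ztop 0.197
top yellow 41 centre [0.4443 0.2007 0.1909] (444.8, 200.5, 23.3, 10.4, 88.5) ztop 0.196
scene red 79 centre [0.4572 0.3805 0.175 ] (454.2, 381.3, 18.1, 15.7, 89.3) ztop 0.193
scene blue 63 centre [0.4529 0.2928 0.1765] (450.7, 293.1, 15.6, 12.0, 84.8) ztop 0.193
scene yellow 83 centre [0.4498 0.2028 0.175 ] (445.7, 203.6, 21.3, 18.8, 79.1) ztop 0.195
scene knob 79 centre [0.4544 0.017  0.1541] (451.4, 16.9, 24.2, 21.9, 85.3) ztop 0.166
tcp [0.4454 0.0192 0.2721]
[ 0.2   0.47 -0.51  2.05  0.35  0.7   1.74] [-0.344  0.939 -0.     0.   ] [-0.645  0.764 -0.   ]
```

View pics/w8.png

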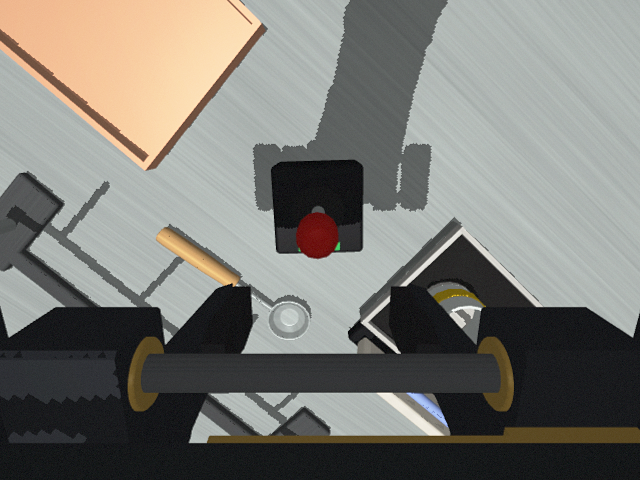

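View pics/scene8.png

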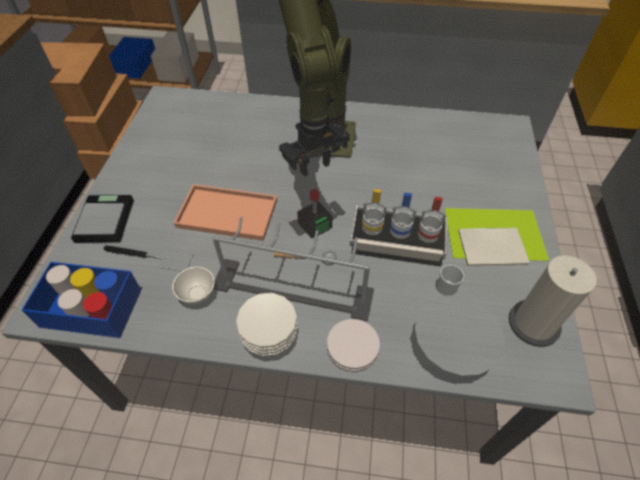

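All three pails stand upright on the deck at (372–432,218). The wrist view shows the knob at (317,235) with the box square to the tool, so the turn matches the direction of the green mark (about 40°). Next I grip the knob lightly.

```bash
python3 -m inch '[[0.08,-0.15,-1,0,60],[0,0,-1,0,60],[0,0,-1,0,60],[0,0,-1,0,60],[0,0,-0.6,0,60]]' 8
python3 -m inch '[[0,0,-0.3,0,60],[0,0,0,0,40],[0,0,0,0,28],[0,0,0,0,24],[0,0,0,0,24]]'
python3 -c "from tabs import *; tabs('9')"
```

```text
clock: 25.0
tool_pos: [0.4469, 0.0155, 0.1556]
eef_rot: [-0.344, 0.939, 0.0, -0.001]
contact_force: [0.2, -1.0, 1.0]
opening: 0.681
clock: 25.5
tool_pos: [0.4479, 0.0154, 0.1502]
eef_rot: [-0.344, 0.939, -0.0, 0.001]
contact_force: [-0.1, 0.3, 0.6]
opening: 0.344
top red 47 centre [0.4513 0.3766 0.1886] (451.1, 377.7, 10.7, 21.7, 0.5) ztop 0.195
top blue 38 centre [0.4476 0.2893 0.1893] (448.0, 289.6, 8.0, 21.3, 0.3) ztop 0.196
top yellow 42 centre [0.4442 0.201  0.1906] (445.0, 200.4, 24.0, 10.6, 89.8) ztop 0.196
scene red 76 centre [0.4568 0.3803 0.1757] (453.2, 380.9, 18.1, 14.7, 86.0) ztop 0.196
scene blue 62 centre [0.4526 0.2923 0.1768] (449.0, 291.9, 14.7, 17.8, 0.7) ztop 0.196
scene yellow 84 centre [0.4494 0.2031 0.1742] (446.6, 203.4, 20.7, 11.2, 70.0) ztop 0.196
scene knob 64 centre [0.4566 0.0196 0.1545] (494.6, 17.9, 0.0, 0.0, 0.0) ztop 0.204
tcp [0.4478 0.0155 0.1501]
```

```bash
python3 -m inch '[[0.3,0.25,-0.02,0,20],[0.3,0.25,-0.06,0,20],[0.3,0.25,-0.1,0,20],[0.22,0.19,-0.13,0,20],[0.03,0.025,-0.02,0,20]]' 12
python3 -m inch '[[0,0,0,0,20],[0,0,0,0,20],[0,0,0,0,20]]'
python3 -c "from tabs import *; tabs('10')
im=cv2.imread('pics/scene10.png')[150:260,260:480];cv2.imwrite('pics/c10.png',cv2.resize(im,(800,400),interpolation=cv2.INTER_CUBIC))
s=snap('wrist','w10.png')"
```

```text
clock: 26.1
tool_pos: [0.477, 0.0404, 0.1409]
eef_rot: [-0.345, 0.939, 0.0, 0.0]
contact_force: [-1.8, -0.7, 6.8]
opening: 0.329
clock: 26.4
tool_pos: [0.4764, 0.0397, 0.1414]
eef_rot: [-0.344, 0.939, 0.0, 0.0]
contact_force: [-1.1, -0.2, 5.4]
opening: 0.329
top red 47 centre [0.4515 0.3762 0.1881] (451.1, 378.5, 10.6, 23.5, 0.5) ztop 0.196
top blue 37 centre [0.4476 0.2896 0.1893] (448.1, 290.0, 8.1, 20.9, 0.5) ztop 0.198
top yellow 40 centre [0.4444 0.2006 0.1904] (445.0, 201.5, 21.8, 10.6, 90.0) ztop 0.196
scene red 77 centre [0.4565 0.3806 0.1751] (453.0, 381.1, 17.1, 19.5, 8.4) ztop 0.194
scene blue 63 centre [0.4518 0.2926 0.1763] (448.6, 292.0, 17.8, 14.1, 86.1) ztop 0.193
scene yellow 86 centre [0.45   0.2029 0.1749] (446.5, 203.2, 20.4, 18.4, 73.4) ztop 0.195
scene knob 53 centre [0.4855 0.044  0.1481] (482.9, 45.8, 17.5, 28.8, 68.7) ztop 0.157
tcp [0.4764 0.0397 0.1413]
```

View pics/c10.png

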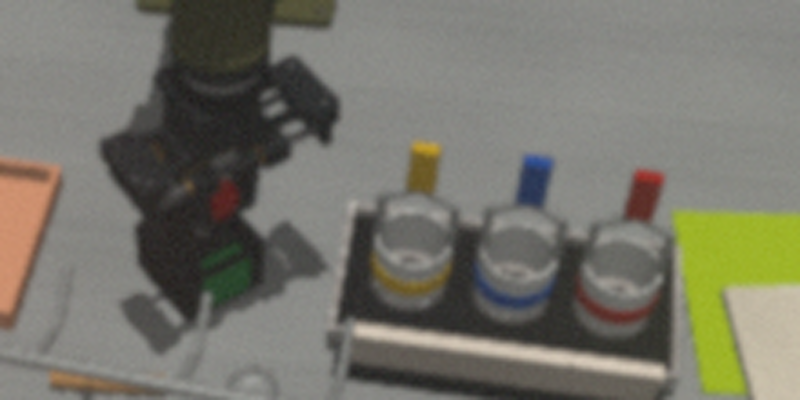

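View pics/w10.png

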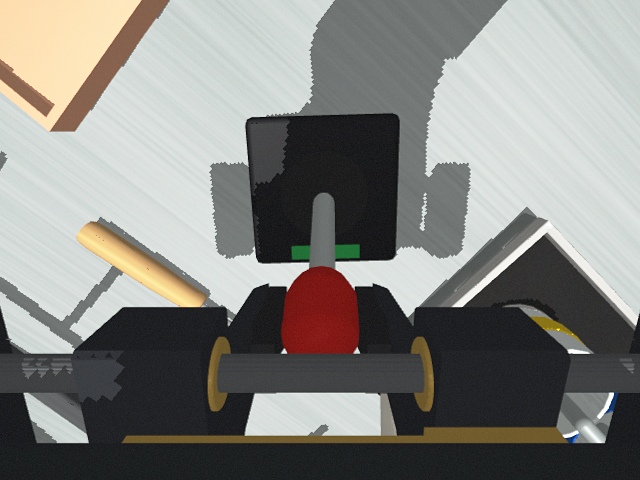

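The knob at (320,315) leans straight over the green mark in the wrist view, at about 0.41 rad. I'm holding it there for over five seconds.

```bash
H='x'; 
python3 -m inch '[[0,0,0,0,20],[0,0,0,0,20],[0,0,0,0,20],[0,0,0,0,20],[0,0,0,0,20]]' >/dev/null
python3 -m inch '[[0,0,0,0,20],[0,0,0,0,20],[0,0,0,0,20],[0,0,0,0,20],[0,0,0,0,20]]' >/dev/null
python3 -m inch '[[0,0,0,0,20],[0,0,0,0,20],[0,0,0,0,20],[0,0,0,0,20],[0,0,0,0,20]]' >/dev/null
python3 -m inch '[[0,0,0,0,20],[0,0,0,0,20],[0,0,0,0,20],[0,0,0,0,20],[0,0,0,0,20]]' >/dev/null
python3 -m inch '[[0,0,0,0,20],[0,0,0,0,20],[0,0,0,0,20],[0,0,0,0,20],[0,0,0,0,20]]' 
python3 -m inch '[[0,0,0,0,20],[0,0,0,0,20],[0,0,0,0,20],[0,0,0,0,20],[0,0,0,0,20]]' >/dev/null
python3 -m inch '[[0,0,0,0,20],[0,0,0,0,20],[0,0,0,0,20],[0,0,0,0,20],[0,0,0,0,20]]' >/dev/null
python3 -m inch '[[0,0,0,0,20],[0,0,0,0,20],[0,0,0,0,20],[0,0,0,0,20],[0,0,0,0,20]]' >/dev/null
python3 -m inch '[[0,0,0,0,20],[0,0,0,0,20],[0,0,0,0,20],[0,0,0,0,20],[0,0,0,0,20]]' >/dev/null
python3 -m inch '[[0,0,0,0,20],[0,0,0,0,20],[0,0,0,0,20],[0,0,0,0,20],[0,0,0,0,20]]' >/dev/null
python3 -m inch '[[0,0,0,0,20],[0,0,0,0,20],[0,0,0,0,20],[0,0,0,0,20],[0,0,0,0,20]]' 
python3 -c "from tabs import *; tabs('11')"
```

```text
clock: 29.05
tool_pos: [0.4764, 0.0397, 0.1414]
eef_rot: [-0.344, 0.939, 0.0, 0.0]
contact_force: [-0.9, -0.5, 5.5]
opening: 0.33
clock: 32.05
tool_pos: [0.4764, 0.0397, 0.1414]
eef_rot: [-0.344, 0.939, 0.0, 0.0]
contact_force: [-2.1, 0.3, 4.7]
opening: 0.331
top red 49 centre [0.4513 0.3764 0.1882] (451.0, 378.7, 10.7, 22.5, 0.4) ztop 0.198
top blue 36 centre [0.4478 0.2897 0.191 ] (448.0, 290.0, 8.1, 21.0, 1.0) ztop 0.198
top yellow 40 centre [0.4443 0.2009 0.1913] (445.0, 200.5, 10.5, 23.4, 0.2) ztop 0.196
scene red 79 centre [0.4562 0.3806 0.1745] (451.8, 381.3, 17.7, 16.8, 86.2) ztop 0.196
scene blue 65 centre [0.4524 0.2925 0.1759] (450.1, 292.3, 15.3, 15.3, 11.1) ztop 0.195
scene yellow 85 centre [0.4498 0.2028 0.1749] (446.2, 201.3, 23.9, 14.9, 58.8) ztop 0.193
scene knob 54 centre [0.4854 0.0441 0.1477] (484.0, 45.9, 17.8, 28.2, 66.5) ztop 0.16
tcp [0.4764 0.0397 0.1414]
```

```bash
python3 -m inch '[[0,0,0,0,60],[0,0,0,0,70],[0,0,0,0,70],[0,0,0,0,70],[0,0,0,0,70]]'
python3 -c "from tabs import *; tabs('12')"
python3 -m inch '[[0,0,1,0,70],[0,0,1,0,70],[0,0,1,0,60],[0,0,1,0,50],[0,0,1,0,50]]'
python3 -m inch '[[0,0.3,0.4,-1,50],[-0.2,1,0,-1,50],[-0.2,1,0,-1,50],[-0.2,1,0,-1,50],[-0.2,1,0,-1,50]]'
python3 -m inch '[[-0.2,1,0,-1,50],[-0.2,0.9,0,-1,50],[0,0.3,0,-0.6,50],[0,0,0,0,50],[0,0,0,0,50]]'
python3 -c "from tabs import *; tabs('13')"
```

```text
clock: 32.65
tool_pos: [0.4762, 0.0396, 0.1412]
eef_rot: [-0.344, 0.939, 0.0, 0.0]
contact_force: [0.1, 0.7, 0.3]
opening: 0.763
top red 45 centre [0.4516 0.3762 0.1883] (451.1, 378.5, 23.3, 10.6, 89.9) ztop 0.197
top blue 37 centre [0.4476 0.2895 0.1904] (448.1, 290.1, 8.1, 21.3, 0.1) ztop 0.196
top yellow 42 centre [0.4442 0.201  0.1907] (445.1, 200.4, 23.4, 10.6, 89.4) ztop 0.196
scene red 81 centre [0.4568 0.3806 0.1748] (454.5, 380.0, 13.2, 19.6, 12.7) ztop 0.195
scene blue 64 centre [0.4526 0.2926 0.1764] (449.9, 293.2, 15.2, 12.2, 86.8) ztop 0.195
scene yellow 85 centre [0.4494 0.2031 0.1738] (445.3, 203.3, 16.8, 20.1, 10.9) ztop 0.194
scene knob 12 centre [0.4627 0.0228 0.1581] (511.8, 32.1, 0.0, 0.0, 0.0) ztop 0.216
tcp [0.4762 0.0395 0.1412]
clock: 33.25
tool_pos: [0.4759, 0.0394, 0.2673]
eef_rot: [-0.344, 0.939, 0.0, -0.0]
contact_force: [0.4, 0.4, 0.0]
opening: 0.57
clock: 33.75
tool_pos: [0.4558, 0.1478, 0.2763]
eef_rot: [-0.087, 0.996, 0.0, -0.0]
contact_force: [0.3, 1.2, -0.8]
opening: 0.567
clock: 34.25
tool_pos: [0.4461, 0.2014, 0.2761]
eef_rot: [0.046, 0.999, -0.0, -0.0]
contact_force: [-0.4, -0.8, -0.0]
opening: 0.567
top red 47 centre [0.4512 0.3769 0.1887] (451.1, 377.6, 10.6, 22.3, 0.4) ztop 0.196
top knob 90 centre [0.4442 0.0139 0.1612] (444.3, 14.1, 24.1, 24.0, 89.9) ztop 0.17
scene red 78 centre [0.4572 0.3807 0.1754] (452.7, 381.9, 19.0, 17.2, 63.2) ztop 0.197
scene blue 59 centre [0.452  0.293  0.1749] (449.6, 293.7, 14.5, 11.3, 89.6) ztop 0.193
scene yellow 79 centre [0.4501 0.2033 0.1726] (447.7, 203.5, 17.2, 10.9, 75.4) ztop 0.195
scene knob 76 centre [0.4533 0.0172 0.1554] (451.1, 16.5, 23.0, 21.7, 33.3) ztop 0.167
tcp [0.4463 0.2009 0.2761]
```

The stick is back at centre. Now I'm moving yellow to the tray.

```bash
python3 -m inch '[[0,0,-1,0,50],[0,0,-1,0,50],[0,0,-1,0,50],[0,0,-0.8,0,50],[0,0,-0.35,0,50]]' 30
python3 -m inch '[[0,0,0,0,50],[0,0,0,0,15],[0,0,0,0,15],[0,0,0,0,15],[0,0,0,0,15]]' 
python3 -m inch '[[0,0,0.6,0,15],[0,0,0.9,0,15],[0,0,0.9,0,15],[0,0,0.9,0,15],[0.4,-0.3,0.9,0,15]]' 
python3 -m inch '[[0.9,-0.9,0.4,0,15],[0.9,-1,0,0,15],[0.9,-1,0,0,15],[0.8,-1,0,0,15],[0.2,-1,0,0,15]]'
```

```text
clock: 34.85
tool_pos: [0.4456, 0.2007, 0.171]
eef_rot: [0.047, 0.999, -0.001, -0.001]
contact_force: [-0.2, -0.4, 0.4]
opening: 0.564
clock: 35.35
tool_pos: [0.4466, 0.2025, 0.1732]
eef_rot: [0.047, 0.999, 0.001, 0.001]
contact_force: [0.6, 0.5, 2.3]
opening: 0.269
clock: 35.85
tool_pos: [0.4544, 0.1954, 0.2783]
eef_rot: [0.045, 0.999, 0.0, -0.001]
contact_force: [1.4, -0.2, -3.2]
opening: 0.267
clock: 36.35
tool_pos: [0.5505, 0.0705, 0.2873]
eef_rot: [0.047, 0.999, 0.0, 0.001]
contact_force: [-0.4, -0.6, -2.8]
opening: 0.269
```

```bash
python3 -m inch '[[0,-1,0,0,15],[0,-1,0,0,15],[0,-1,0,0,15],[0,-1,0,0,15],[0,-1,0,0,15]]' 
python3 -m inch '[[-0.2,-1,0,0,15],[-0.4,-1,0,0,15],[-0.5,-1,0,0,15],[-0.5,-1,0,0,15],[-0.5,-1,0,0,15]]' 
python3 -m inch '[[-0.5,-1,0,0,15],[-0.5,-1,0,0,15],[-0.5,-1,0,0,15],[-0.5,-1,0,0,15],[-0.5,-1,0,0,15]]' 
python3 -m inch '[[-0.4,-1,0,0,15],[-0.2,-0.9,0,0,15],[0,-0.5,0,0,15],[0,0,0,0,15],[0,0,0,0,15]]' 
python3 -c "from tabs import *; tabs('14')
d=np.load('top1.npz');W=d['W'];hsv=cv2.cvtColor(d['px'],cv2.COLOR_RGB2HSV).astype(int);H,S,V=[hsv[...,i] for i in range(3)]
m=(H<15)&(S>80)&(S<170)&(V>100)&(W[...,0]>.3)&(W[...,0]<.6)&(W[...,1]<-.1)&(W[...,2]>.017)&(W[...,2]<.035)
print('rim',m.sum(),rect(W[m][:,:2]))"
```

```text
clock: 36.85
tool_pos: [0.548, -0.0541, 0.2872]
eef_rot: [0.047, 0.999, -0.0, -0.001]
contact_force: [0.9, -0.6, -2.3]
opening: 0.271
clock: 37.35
tool_pos: [0.495, -0.1789, 0.2873]
eef_rot: [0.047, 0.999, 0.0, -0.001]
contact_force: [-0.8, 0.7, -2.3]
opening: 0.272
clock: 37.85
tool_pos: [0.4325, -0.3037, 0.2873]
eef_rot: [0.047, 0.999, 0.0, -0.0]
contact_force: [0.4, -0.2, -1.1]
opening: 0.27
clock: 38.35
tool_pos: [0.4192, -0.3616, 0.2873]
eef_rot: [0.046, 0.999, 0.001, -0.0]
contact_force: [0.1, 0.7, -2.7]
opening: 0.265
top red 48 centre [0.4513 0.3769 0.1883] (451.1, 378.2, 10.6, 21.6, 1.2) ztop 0.195
top blue 37 centre [0.4476 0.2894 0.1903] (448.0, 289.8, 21.1, 8.0, 89.9) ztop 0.198
top knob 89 centre [0.444 0.014 0.161] (444.8, 13.7, 24.6, 22.5, 76.7) ztop 0.17
scene red 79 centre [0.4568 0.3805 0.1746] (454.1, 381.4, 17.6, 16.7, 86.8) ztop 0.196
scene blue 62 centre [0.4528 0.2925 0.1764] (449.9, 293.2, 12.2, 15.3, 6.3) ztop 0.195
scene yellow 90 centre [ 0.4244 -0.361   0.2885] (456.4, -341.1, 6.6, 4.9, 70.7) ztop 0.341
scene yellow 69 centre [ 0.4439 -0.3466  0.1668] (443.1, -346.9, 20.2, 55.7, 26.8) ztop 0.179
scene knob 74 centre [0.4539 0.0171 0.1558] (451.4, 16.4, 25.0, 19.5, 47.8) ztop 0.167
tcp [ 0.4194 -0.3611  0.2874]
rim 661 (433.8, -286.1, 302.2, 180.1, 87.1)
```

```bash
python3 -m inch '[[0.43,-0.68,-0.8,0,15],[0,0,-1,0,15],[0,0,-1,0,15],[0,0,-1,0,15],[0,0,-0.7,0,15]]' 
python3 -m inch '[[0,0,-0.4,0,15],[0,0,0,0,15],[0,0,0,0,15]]'
```

```text
clock: 38.95
tool_pos: [0.4296, -0.3781, 0.1735]
eef_rot: [0.045, 0.999, 0.001, -0.001]
contact_force: [-0.5, 0.8, -2.3]
opening: 0.265
clock: 39.25
tool_pos: [0.4302, -0.3798, 0.1657]
eef_rot: [0.046, 0.999, -0.0, 0.001]
contact_force: [-0.4, 0.1, -1.3]
opening: 0.269
```

```bash
python3 -m inch '[[0,0,-0.22,0,15],[0,0,0,0,15],[0,0,0,0,30],[0,0,0,0,44],[0,0,0.3,0,44]]'
python3 -m inch '[[0,0,0.9,0,44],[0,0,1,0,44],[0,0,1,0,50],[0,0.2,1,0,50],[0.1,1,0.7,0,50]]'
python3 -m inch '[[0.1,1,0,0,50],[0.1,1,0,0,50],[0.1,1,0,0,50],[0.1,1,0,0,50],[0.1,1,0,0,50]]'
python3 -m inch '[[0.1,1,0,0,50],[0.1,1,0,0,50],[0.1,1,0,0,50],[0,1,0,0,50],[0,1,0,0,50]]'
python3 -m inch '[[0,1,0,0,50],[0,1,0,0,50],[0,1,0,0,50],[0,1,0,0,50],[0,1,0,0,50]]'
python3 -m inch '[[0,1,0,0,50],[0,1,0,0,50],[0,1,0,0,50],[0,1,0,0,50],[0,1,0,0,50]]'
python3 -m inch '[[0,1,0,0,50],[0,1,0,0,50],[0,1,0,0,50],[0,1,0,0,50],[0,1,0,0,50]]'
python3 -m inch '[[0,0.6,0,0,50],[0,0,0,0,50],[0,0,0,0,50]]'
python3 -c "from tabs import *; tabs('15')"
```

```text
clock: 39.75
tool_pos: [0.4292, -0.3798, 0.167]
eef_rot: [0.047, 0.999, 0.0, -0.0]
contact_force: [-0.4, -0.6, -0.1]
opening: 0.488
clock: 40.25
tool_pos: [0.4317, -0.353, 0.2844]
eef_rot: [0.049, 0.999, -0.002, 0.001]
contact_force: [0.6, -0.9, -0.6]
opening: 0.564
clock: 40.75
tool_pos: [0.4446, -0.224, 0.2829]
eef_rot: [0.047, 0.999, -0.0, 0.001]
contact_force: [0.1, -0.2, 0.5]
opening: 0.57
clock: 41.25
tool_pos: [0.4522, -0.099, 0.2828]
eef_rot: [0.047, 0.999, -0.0, 0.001]
contact_force: [-0.5, 0.3, 0.9]
opening: 0.567
clock: 41.75
tool_pos: [0.4521, 0.0261, 0.2828]
eef_rot: [0.047, 0.999, 0.0, 0.001]
contact_force: [0.7, -0.8, 0.2]
opening: 0.567
clock: 42.25
tool_pos: [0.452, 0.1511, 0.2828]
eef_rot: [0.047, 0.999, 0.0, 0.001]
contact_force: [-0.3, -0.0, -0.6]
opening: 0.568
clock: 42.75
tool_pos: [0.4519, 0.2761, 0.2829]
eef_rot: [0.047, 0.999, 0.0, 0.0]
contact_force: [-0.3, 0.4, 0.2]
opening: 0.569
clock: 43.05
tool_pos: [0.452, 0.2889, 0.2821]
eef_rot: [0.047, 0.999, -0.001, 0.0]
contact_force: [0.7, 0.0, -0.1]
opening: 0.57
top yellow 54 centre [ 0.4271 -0.3767  0.1715] (426.7, -380.3, 23.1, 11.1, 82.9) ztop 0.183
top knob 91 centre [0.4442 0.014  0.1613] (444.2, 12.8, 26.9, 24.0, 89.5) ztop 0.169
scene red 73 centre [0.4575 0.3812 0.1733] (456.2, 380.9, 17.6, 11.4, 88.4) ztop 0.193
scene blue 54 centre [0.453  0.2924 0.1739] (449.7, 292.4, 10.1, 12.3, 3.4) ztop 0.194
scene yellow 78 centre [ 0.4323 -0.3765  0.1607] (429.6, -377.1, 20.8, 12.3, 61.5) ztop 0.18
scene knob 77 centre [0.4539 0.0172 0.1551] (451.7, 17.2, 25.5, 24.9, 53.6) ztop 0.167
tcp [0.4522 0.2882 0.282 ]
```

View pics/scene15.png

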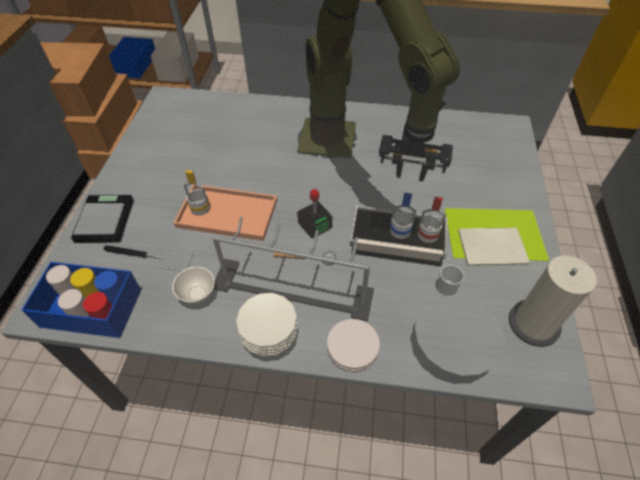

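Yellow stands upright in the tray at (198,195). Next is blue.

```bash
python3 -m inch '[[-0.05,0.1,-1,0,50],[0,0,-1,0,50],[0,0,-1,0,50],[0,0,-1,0,50],[0,0,-0.38,0,50]]' 30
python3 -m inch '[[0,0,0,0,50],[0,0,0,0,15],[0,0,0,0,15],[0,0,0,0,15],[0,0,0,0,15]]' 
python3 -m inch '[[0,0,0.6,0,15],[0,0,0.9,0,15],[0,0,0.9,0,15],[0,0,0.9,0,15],[0.2,-0.3,0.9,0,15]]' 
python3 -m inch '[[0.4,-0.9,0.4,0,15],[0.5,-1,0,0,15],[0.5,-1,0,0,15],[0.6,-1,0,0,15],[0.6,-1,0,0,15]]'
python3 -m inch '[[0.6,-1,0,0,15],[0.5,-1,0,0,15],[0.2,-1,0,0,15],[0,-1,0,0,15],[0,-1,0,0,15]]'
```

```text
clock: 43.65
tool_pos: [0.4501, 0.2903, 0.1707]
eef_rot: [0.047, 0.999, -0.002, -0.001]
contact_force: [-1.1, -1.1, 0.3]
opening: 0.567
clock: 44.15
tool_pos: [0.4511, 0.293, 0.1733]
eef_rot: [0.047, 0.999, 0.001, 0.001]
contact_force: [-0.6, -0.1, 2.2]
opening: 0.268
clock: 44.65
tool_pos: [0.4546, 0.286, 0.2785]
eef_rot: [0.045, 0.999, 0.0, -0.0]
contact_force: [1.0, -0.1, -2.0]
opening: 0.274
clock: 45.15
tool_pos: [0.5208, 0.1613, 0.2876]
eef_rot: [0.046, 0.999, -0.0, -0.0]
contact_force: [-0.5, 0.1, -1.2]
opening: 0.27
clock: 45.65
tool_pos: [0.5528, 0.0363, 0.2873]
eef_rot: [0.047, 0.999, -0.0, -0.0]
contact_force: [0.1, -0.5, -0.6]
opening: 0.272
```

```bash
python3 -m inch '[[0,-1,0,0,15],[0,-1,0,0,15],[0,-1,0,0,15],[-0.2,-1,0,0,15],[-0.5,-1,0,0,15]]' 
python3 -m inch '[[-0.6,-1,0,0,15],[-0.6,-1,0,0,15],[-0.6,-1,0,0,15],[-0.6,-1,0,0,15],[-0.6,-1,0,0,15]]' 
python3 -m inch '[[-0.6,-1,0,0,15],[-0.4,-1,0,0,15],[-0.1,-0.7,0,0,15],[0,0,0,0,15],[0,0,0,0,15]]' 
python3 -c "from tabs import *; tabs('16')"
```

```text
clock: 46.15
tool_pos: [0.5359, -0.0884, 0.2874]
eef_rot: [0.047, 0.999, 0.0, 0.0]
contact_force: [-0.2, 0.2, -2.5]
opening: 0.269
clock: 46.65
tool_pos: [0.4596, -0.2133, 0.2875]
eef_rot: [0.046, 0.999, 0.0, -0.0]
contact_force: [1.2, -0.4, -0.9]
opening: 0.27
clock: 47.15
tool_pos: [0.4332, -0.2793, 0.2874]
eef_rot: [0.047, 0.999, 0.0, -0.0]
contact_force: [1.2, -0.2, -2.0]
opening: 0.268
top red 46 centre [0.4515 0.3765 0.1878] (451.2, 378.5, 21.6, 10.6, 90.0) ztop 0.198
top knob 91 centre [0.4442 0.014  0.161 ] (444.4, 14.0, 24.1, 24.2, 0.3) ztop 0.168
scene red 77 centre [0.4573 0.3803 0.175 ] (454.3, 381.1, 18.4, 13.3, 80.8) ztop 0.195
scene blue 64 centre [ 0.436  -0.2794  0.2896] (469.6, -258.7, 0.0, 0.0, 0.0) ztop 0.338
scene blue 25 centre [ 0.4585 -0.2667  0.166 ] (459.5, -266.1, 12.1, 45.4, 25.5) ztop 0.175
scene yellow 81 centre [ 0.4324 -0.3766  0.1598] (428.9, -376.5, 21.1, 10.9, 79.1) ztop 0.181
scene knob 75 centre [0.4538 0.017  0.1554] (451.7, 16.4, 26.5, 21.3, 47.3) ztop 0.167
tcp [ 0.4337 -0.2784  0.2875]
```

```bash
python3 -m inch '[[0,-0.3,-0.8,0,15],[0,0,-1,0,15],[0,0,-1,0,15],[0,0,-1,0,15],[0,0,-0.7,0,15]]' 
python3 -m inch '[[0,0,-0.4,0,15],[0,0,0,0,15],[0,0,-0.22,0,15],[0,0,0,0,15],[0,0,0,0,15]]'
python3 -m inch '[[0,0,0,0,30],[0,0,0,0,44],[0,0,0,0,44],[0,0,0.4,0,44],[0,0,0.9,0,44]]'
python3 -m inch '[[0,0,1,0,44],[0,0,1,0,44],[0,0,1,0,50],[0,0.2,0.7,0,50],[0.1,1,0,0,50]]'
python3 -m inch '[[0.1,1,0,0,50],[0.1,1,0,0,50],[0.1,1,0,0,50],[0.1,1,0,0,50],[0.1,1,0,0,50]]'
python3 -m inch '[[0.1,1,0,0,50],[0.1,1,0,0,50],[0,1,0,0,50],[0,1,0,0,50],[0,1,0,0,50]]'
python3 -m inch '[[0,1,0,0,50],[0,1,0,0,50],[0,1,0,0,50],[0,1,0,0,50],[0,1,0,0,50]]'
python3 -m inch '[[0,1,0,0,50],[0,1,0,0,50],[0,1,0,0,50],[0,1,0,0,50],[0,1,0,0,50]]'
python3 -m inch '[[0,1,0,0,50],[0,1,0,0,50],[0,1,0,0,50],[0,1,0,0,50],[0,1,0,0,50]]'
python3 -m inch '[[0,0.4,0,0,50],[0,0,0,0,50],[0,0,0,0,50]]'
python3 -c "from tabs import *; tabs('17')"
```

```text
clock: 47.75
tool_pos: [0.4334, -0.2857, 0.1737]
eef_rot: [0.045, 0.999, 0.001, -0.001]
contact_force: [-0.2, -0.6, -1.5]
opening: 0.269
clock: 48.25
tool_pos: [0.4335, -0.2876, 0.16]
eef_rot: [0.047, 0.999, -0.0, 0.0]
contact_force: [-1.2, -0.4, -1.4]
opening: 0.269
clock: 48.75
tool_pos: [0.4323, -0.287, 0.1917]
eef_rot: [0.046, 0.999, 0.001, -0.001]
contact_force: [-0.3, 0.3, 0.9]
opening: 0.501
clock: 49.25
tool_pos: [0.4365, -0.2605, 0.2876]
eef_rot: [0.049, 0.999, -0.002, 0.003]
contact_force: [-0.2, -0.0, -0.3]
opening: 0.566
clock: 49.75
tool_pos: [0.4482, -0.1315, 0.2853]
eef_rot: [0.047, 0.999, -0.0, 0.0]
contact_force: [-0.2, -0.7, 0.1]
opening: 0.567
clock: 50.25
tool_pos: [0.4531, -0.0064, 0.2853]
eef_rot: [0.047, 0.999, 0.0, 0.0]
contact_force: [0.8, 0.4, -0.1]
opening: 0.57
clock: 50.75
tool_pos: [0.4531, 0.1185, 0.2853]
eef_rot: [0.047, 0.999, 0.0, 0.0]
contact_force: [0.4, -0.5, -0.2]
opening: 0.57
clock: 51.25
tool_pos: [0.453, 0.2435, 0.2853]
eef_rot: [0.046, 0.999, 0.0, 0.0]
contact_force: [0.2, -0.6, 0.4]
opening: 0.566
clock: 51.75
tool_pos: [0.453, 0.3684, 0.28
[... 166 characters left out ...]
.0]
contact_force: [0.7, -0.1, 1.4]
opening: 0.568
top blue 40 centre [ 0.43   -0.2852  0.1747] (428.8, -288.2, 21.6, 10.4, 76.4) ztop 0.184
top yellow 55 centre [ 0.4272 -0.3765  0.1713] (427.9, -380.2, 10.6, 24.3, 0.4) ztop 0.183
top knob 92 centre [0.4441 0.014  0.1611] (444.3, 14.1, 24.0, 24.1, 0.5) ztop 0.169
scene red 63 centre [0.4571 0.3806 0.1741] (455.5, 380.3, 10.9, 15.4, 16.9) ztop 0.195
scene blue 59 centre [ 0.435  -0.285   0.1624] (433.9, -285.7, 11.7, 16.8, 9.6) ztop 0.182
scene yellow 79 centre [ 0.4328 -0.3763  0.1608] (430.8, -377.5, 11.6, 21.9, 0.2) ztop 0.181
scene knob 74 centre [0.4536 0.0171 0.1554] (452.0, 16.8, 24.2, 21.8, 36.1) ztop 0.167
tcp [0.4537 0.3757 0.2846]
```

```bash
python3 -m inch '[[0,0.12,-1,0,50],[0,0,-1,0,50],[0,0,-1,0,50],[0,0,-1,0,50],[0,0,-0.47,0,50]]' 30
python3 -m inch '[[0,0,0,0,50],[0,0,0,0,15],[0,0,0,0,15],[0,0,0,0,15],[0,0,0,0,15]]' 
python3 -m inch '[[0,0,0.6,0,15],[0,0,0.9,0,15],[0,0,0.9,0,15],[0,0,0.9,0,15],[0.1,-0.3,0.9,0,15]]' 
python3 -m inch '[[0.3,-0.9,0.4,0,15],[0.4,-1,0,0,15],[0.4,-1,0,0,15],[0.4,-1,0,0,15],[0.4,-1,0,0,15]]'
python3 -m inch '[[0.4,-1,0,0,15],[0.4,-1,0,0,15],[0.4,-1,0,0,15],[0.4,-1,0,0,15],[0.3,-1,0,0,15]]'
python3 -m inch '[[0,-1,0,0,15],[0,-1,0,0,15],[0,-1,0,0,15],[0,-1,0,0,15],[0,-1,0,0,15]]'
```

```text
clock: 52.65
tool_pos: [0.4529, 0.3783, 0.1709]
eef_rot: [0.047, 0.999, -0.002, -0.001]
contact_force: [-0.4, -0.4, 0.4]
opening: 0.567
clock: 53.15
tool_pos: [0.4536, 0.3812, 0.1737]
eef_rot: [0.047, 0.999, 0.001, 0.001]
contact_force: [-1.1, 0.6, 2.1]
opening: 0.266
clock: 53.65
tool_pos: [0.4546, 0.3739, 0.2786]
eef_rot: [0.046, 0.999, 0.0, -0.001]
contact_force: [0.4, 0.9, -2.9]
opening: 0.269
clock: 54.15
tool_pos: [0.5031, 0.2492, 0.2876]
eef_rot: [0.047, 0.999, -0.0, -0.0]
contact_force: [-0.6, 0.2, -3.3]
opening: 0.269
clock: 54.65
tool_pos: [0.5508, 0.1242, 0.2876]
eef_rot: [0.047, 0.999, -0.0, -0.0]
contact_force: [-0.6, -0.3, -1.6]
opening: 0.27
clock: 55.15
tool_pos: [0.5501, -0.0006, 0.2876]
eef_rot: [0.047, 0.999, -0.0, -0.0]
contact_force: [0.9, 0.2, -1.8]
opening: 0.267
```

```bash
python3 -m inch '[[0,-1,0,0,15],[0,-1,0,0,15],[-0.4,-1,0,0,15],[-0.8,-1,0,0,15],[-0.9,-1,0,0,15]]' 
python3 -m inch '[[-0.9,-1,0,0,15],[-0.9,-1,0,0,15],[-0.6,-0.7,0,0,15],[0,0,0,0,15],[0,0,0,0,15]]' 
python3 -c "from tabs import *; tabs('18')"
```

```text
clock: 55.65
tool_pos: [0.4975, -0.1254, 0.2875]
eef_rot: [0.047, 0.999, 0.0, -0.0]
contact_force: [-0.2, -1.1, -2.6]
opening: 0.267
clock: 56.15
tool_pos: [0.4381, -0.192, 0.2879]
eef_rot: [0.047, 0.999, 0.0, 0.0]
contact_force: [1.5, 0.7, -2.2]
opening: 0.268
top knob 91 centre [0.4442 0.014  0.161 ] (444.3, 14.1, 24.0, 24.2, 0.1) ztop 0.17
scene red 92 centre [ 0.4423 -0.1915  0.2878] (440.5, -190.9, 26.0, 10.4, 77.7) ztop 0.31
scene red 50 centre [ 0.4652 -0.1818  0.1663] (460.5, -182.1, 21.5, 58.3, 18.3) ztop 0.173
scene blue 58 centre [ 0.4355 -0.2854  0.1614] (435.3, -285.8, 16.0, 11.0, 57.5) ztop 0.184
scene yellow 79 centre [ 0.4326 -0.3762  0.1611] (430.9, -376.9, 25.1, 14.8, 64.0) ztop 0.18
scene knob 76 centre [0.454  0.0173 0.1553] (450.0, 17.8, 23.4, 21.8, 72.1) ztop 0.168
tcp [ 0.4391 -0.1909  0.2879]
```

Blue and yellow are where I left them. I'll place red at y = -0.195.

```bash
python3 -m inch '[[0,-0.12,-0.8,0,15],[0,0,-1,0,15],[0,0,-1,0,15],[0,0,-1,0,15],[0,0,-0.7,0,15]]' 
python3 -m inch '[[0,0,-0.4,0,15],[0,0,0,0,15],[0,0,-0.22,0,15],[0,0,0,0,15],[0,0,0,0,15]]'
python3 -m inch '[[0,0,0,0,30],[0,0,0,0,44],[0,0,0,0,44],[0,0,0.4,0,44],[0,0,0.9,0,44]]'
python3 -m inch '[[0,0,1,0,44],[0,0,1,0,44],[0,0,1,0,50],[0,0.2,0.7,0,50],[0,1,0,0,50]]'
python3 -m inch '[[0,1,0,0,50],[0,1,0,0,50],[0,1,0,0,50],[0,1,0,0,50],[0,1,0,0,50]]'
python3 -m inch '[[0,1,0,0,50],[0,1,0,0,50],[0,1,0,0,50],[0,1,0,0,50],[0,0,0,0,50]]'
python3 -c "from tabs import *; tabs('19')"
```

```text
clock: 56.75
tool_pos: [0.4389, -0.1935, 0.1738]
eef_rot: [0.045, 0.999, 0.001, -0.0]
contact_force: [-0.7, 0.3, -2.2]
opening: 0.268
clock: 57.25
tool_pos: [0.4386, -0.1951, 0.1603]
eef_rot: [0.047, 0.999, -0.0, 0.001]
contact_force: [-0.5, -0.5, -2.2]
opening: 0.266
clock: 57.75
tool_pos: [0.4373, -0.1946, 0.1921]
eef_rot: [0.046, 0.999, 0.0, -0.001]
contact_force: [0.3, -0.9, -0.5]
opening: 0.499
clock: 58.25
tool_pos: [0.4393, -0.1675, 0.2877]
eef_rot: [0.049, 0.999, -0.001, 0.003]
contact_force: [-0.6, -0.4, 0.1]
opening: 0.567
clock: 58.75
tool_pos: [0.438, -0.039, 0.2855]
eef_rot: [0.047, 0.999, -0.0, 0.0]
contact_force: [-1.0, 0.1, 0.1]
opening: 0.566
clock: 59.25
tool_pos: [0.4382, 0.0637, 0.2857]
eef_rot: [0.044, 0.999, 0.001, 0.001]
contact_force: [-0.0, 0.3, -0.6]
opening: 0.565
top red 41 centre [ 0.4366 -0.1948  0.1772] (436.6, -195.3, 10.7, 22.2, 0.7) ztop 0.184
top blue 38 centre [ 0.4297 -0.2859  0.1753] (429.6, -288.5, 10.7, 21.4, 0.4) ztop 0.181
top yellow 54 centre [ 0.4271 -0.3765  0.172 ] (427.9, -378.8, 10.6, 22.5, 0.3) ztop 0.185
scene red 74 centre [ 0.4419 -0.1932  0.1604] (439.1, -194.7, 13.3, 20.5, 1.5) ztop 0.18
scene blue 62 centre [ 0.4347 -0.2853  0.1618] (433.9, -285.4, 16.7, 16.0, 13.5) ztop 0.18
scene yellow 80 centre [ 0.4322 -0.3765  0.1604] (428.7, -377.2, 22.5, 14.9, 75.6) ztop 0.181
scene knob 80 centre [0.4543 0.0179 0.1551] (452.2, 17.7, 23.3, 23.1, 32.8) ztop 0.166
tcp [0.438  0.0599 0.2852]
```

View pics/top19.png

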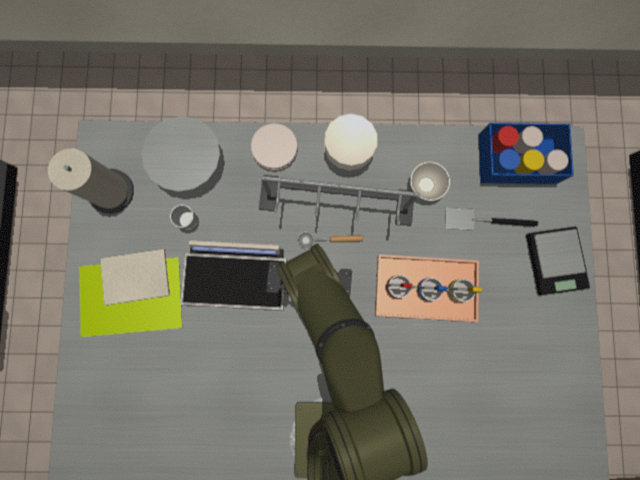

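View pics/scene19.png

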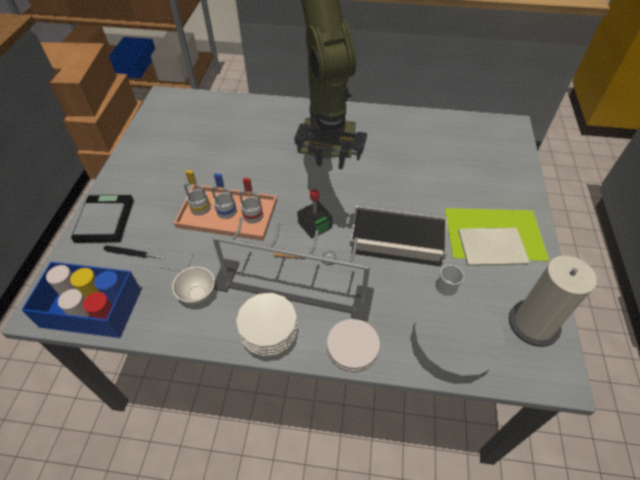

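All three pails stand upright in the tray ((398,287), (429,289) and (461,291) in the top view), and the stick is centred. The bowl, beaker, spoon, notepad and spatula are where they were, and the gripper is clear of everything.

```bash
python3 -m inch '[[0,0,0,0,50],[0,0,0,0,50],[0,0,0,0,50]]'; python3 -c "from tabs import *; tabs('20'); print(r.finish_job())"
```

```text
clock: 59.65
tool_pos: [0.4382, 0.0591, 0.2848]
eef_rot: [0.047, 0.999, -0.0, -0.0]
contact_force: [0.3, 0.1, -0.7]
opening: 0.567
top red 40 centre [ 0.4365 -0.1948  0.1758] (436.5, -195.9, 10.8, 21.7, 0.7) ztop 0.184
top blue 38 centre [ 0.4298 -0.2854  0.1762] (429.7, -287.1, 10.7, 22.8, 1.1) ztop 0.185
top yellow 55 centre [ 0.4272 -0.3765  0.1712] (427.9, -379.3, 10.6, 25.2, 0.5) ztop 0.183
scene red 74 centre [ 0.4418 -0.193   0.1603] (439.6, -193.9, 21.0, 12.2, 88.4) ztop 0.18
scene blue 62 centre [ 0.435  -0.2849  0.1618] (431.8, -285.5, 16.6, 11.8, 83.0) ztop 0.182
scene yellow 80 centre [ 0.4323 -0.3765  0.1605] (427.9, -376.1, 17.7, 21.2, 8.8) ztop 0.18
scene knob 79 centre [0.4543 0.018  0.155 ] (450.6, 16.2, 24.2, 20.0, 55.7) ztop 0.167
tcp [0.4382 0.0594 0.2847]
the job is handed in; nothing more can be done
None
```

The job is done and handed in at about 60 s on the robot's clock. Three pails were present (red, blue and yellow; green was absent).

- **Deck:** I took each pail off its hook and stood it upright on the lamp deck. All three were let go before I touched the joystick.
- **Joystick:** I gripped the knob lightly and tilted it straight over the green mark, to about 0.41 rad worked out from how far the knob moved. I held it there for about 6 s and let go; the cameras then showed it centred.
- **Tray:** I moved all three pails upright into the clean tray and let them go.

**Last checks:** The pails were at y of about -0.194, -0.286 and -0.377. Their tab tops measured 0.180 to 0.185 m against an expected 0.178 m, so they are standing upright. The gripper was clear, and in the pictures everything else on the table looked unmoved.

No check failed. The one oddity was a wrist force of about 29 N, briefly, when red first touched the deck; that is well under the 120 N limit. I saw no sign of any pail being knocked aside.

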